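# Load the scraper dryer and set its dial

### The job

Clear the salt shaker and the two spice jars that stand in front of the white dryer onto the wooden tray on the hob, standing upright. Slide every scraper lying on the worktop blade first into the dryer slot that bears its colour, until the handle meets the dryer's front, and only when that is all done, turn the dial's red pointer clockwise to the orange mark. Leave everything else where it is.

Things in the scene. Friction and masses are not known exactly. Their poses are not given: they have to be found in the camera images.
- dryer: white low counter-top dryer, 110 mm deep, 224 wide, 36 high, fixed. Origin: centre of its underside; x from front to back (into the slots), y along its width. Front face (x = -55 mm): three slots at y = -74, 0, 74 mm, each 56 mm wide (flared mouth), 11 mm high, 67 mm deep, the worktop being their floor; the face above the slots stops the handles. Dial knob on top
- scraper_red: stiff flat scraper, red handle, 140 mm long, 0.12 kg, lying flat. Steel blade 50 mm wide, 4 thick, at the bottom (z 0 to 4 mm), 60 mm out of the handle; handle 80 mm long, 22 wide, 22 high (z 0 to 22). Origin: on the centre line at its underside, under the handle; x towards the blade's tip (tip at +95 mm, handle front end +35, rear end -45), z up. May be absent (None)
- tag_red: red colour tag (44 x 16 mm) on the dryer's top front edge, above the slot of that colour; fixed to the dryer, and the order of the three tags varies. Origin: at the middle of that slot's mouth, in the plane of the dryer's front face, at worktop level; x points straight into the slot, z up
- scraper_blue: stiff flat scraper, blue handle, 140 mm long, 0.12 kg, lying flat. Steel blade 50 mm wide, 4 thick, at the bottom (z 0 to 4 mm), 60 mm out of the handle; handle 80 mm long, 22 wide, 22 high (z 0 to 22). Origin: on the centre line at its underside, under the handle; x towards the blade's tip (tip at +95 mm, handle front end +35, rear end -45), z up. May be absent (None)
- tag_blue: blue colour tag (44 x 16 mm) on the dryer's top front edge, above the slot of that colour; fixed to the dryer, and the order of the three tags varies. Origin: at the middle of that slot's mouth, in the plane of the dryer's front face, at worktop level; x points straight into the slot, z up
- scraper_yellow: stiff flat scraper, yellow handle, 140 mm long, 0.12 kg, lying flat. Steel blade 50 mm wide, 4 thick, at the bottom (z 0 to 4 mm), 60 mm out of the handle; handle 80 mm long, 22 wide, 22 high (z 0 to 22). Origin: on the centre line at its underside, under the handle; x towards the blade's tip (tip at +95 mm, handle front end +35, rear end -45), z up. May be absent (None)
- tag_yellow: yellow colour tag (44 x 16 mm) on the dryer's top front edge, above the slot of that colour; fixed to the dryer, and the order of the three tags varies. Origin: at the middle of that slot's mouth, in the plane of the dryer's front face, at worktop level; x points straight into the slot, z up
- timer_knob (a joint): dial knob on top of the dryer: 0 to 2.5 rad, growing clockwise as seen from above; light friction (0.04 Nm), stays where it is left. At 0 its red pointer points along the dryer's +y; the orange mark on the dial face is at 1.5 rad. The other six ticks are white, every 0.375 rad from 0
- knob_center (a point): point on the knob's axis on the dryer's top face (36 mm above the worktop). The knob is a disc of 42 mm diameter up to 7 mm above this point, with a grip bar 11 mm thick and 40 mm long on it, from 6 to 30 mm above this point; the bar lies along the pointer direction
- tray: low wooden tray on the switched-off hob, 190 x 90 mm, fixed. Its underside is 6 mm above the worktop, its floor 11 mm, its rim 20 mm; walls 5 mm thick. Origin: centre of its underside; x along its long side, y along its short side
- salt_shaker: clear salt shaker with a grey-white cap, 44 mm diameter, 90 mm high (cap from 65 mm up about 34 mm wide), standing in front of the dryer. Origin: centre of its underside
- jar_blue: clear spice jar with a dark brown cap and a pale and blue label, 41 mm diameter, 105 mm high. Origin: centre of its underside
- jar_red: clear spice jar with a dark brown cap and a red and white label, 41 mm diameter, 105 mm high. Origin: centre of its underside
- mug: dark blue-grey mug, a bystander on the right of the hob

How it is judged:
On the way, in this order (a step that is already met when the one before it is completed fails the run):
1. all jars upright on the tray and all scrapers fully in the slots of their colours (x of scraper_red in the frame of tag_red above -0.043 m and y of scraper_red in the frame of tag_red between -0.01 and 0.01 m and angle between the x axis of scraper_red and the x axis of tag_red, either way round below 0.12 rad and angle between each of scraper_red, scraper_blue, scraper_yellow's own z axis and vertical below 0.12 rad and height (world z) of each of scraper_red, scraper_blue, scraper_yellow below 0.008 m and x of scraper_blue in the frame of tag_blue above -0.043 m and y of scraper_blue in the frame of tag_blue between -0.01 and 0.01 m and angle between the x axis of scraper_blue and the x axis of tag_blue, either way round below 0.12 rad and x of scraper_yellow in the frame of tag_yellow above -0.043 m and y of scraper_yellow in the frame of tag_yellow between -0.01 and 0.01 m and angle between the x axis of scraper_yellow and the x axis of tag_yellow, either way round below 0.12 rad and x of salt_shaker in the frame of tray between -0.088 and 0.088 m and y of salt_shaker in the frame of tray between -0.038 and 0.038 m and angle between each of salt_shaker, jar_blue, jar_red's own z axis and vertical below 0.15 rad and height (world z) of each of salt_shaker, jar_blue, jar_red below 0.018 m and x of jar_blue in the frame of tray between -0.088 and 0.088 m and y of jar_blue in the frame of tray between -0.038 and 0.038 m and x of jar_red in the frame of tray between -0.088 and 0.088 m and y of jar_red in the frame of tray between -0.038 and 0.038 m), for 0.2 s.
2. the dial's pointer at the orange mark (value of joint timer_knob between 1.38 and 1.62 rad), for 0.2 s.
At the end, for the whole second after the job is handed in: every scraper that is present lies flat in the slot of its colour with its handle's front end within 8 mm of the dryer's front face; the shaker and both jars stand upright on the tray (centres over the tray's floor); the knob is at 1.5 rad within 0.12 rad; all at rest (all of step 1 and all of step 2 and linear speed of each of salt_shaker, jar_blue, jar_red, scraper_red, scraper_blue, scraper_yellow below 0.02 m/s); the robot touches nothing.
It fails at once if the mug is shoved more than 30 mm or knocked over (distance of mug from where it was at the start of the episode above 0.03 m or angle between mug's own z axis and vertical above 0.5 rad).
Of scraper_red, scraper_blue, scraper_yellow only 2 to 3 are there at a start; the rules pass over those that are not, and their reading is None.
At some moment in a run one of scraper_red, scraper_blue, scraper_yellow may be knocked a few centimetres aside while the robot is not near it.
Once in a run the grip may slacken for a moment while it holds something.
It also fails if it takes over 208 s, if anything falls off the work surface, if the arm or the gripper's body presses on something with over 40 N, if the wrist force passes 120 N, or if a joint passes its speed limit or range.

### The arm

A 7-joint arm with a two-finger parallel gripper is mounted at the origin on a cart in front of the work surface, level with it; the furniture and walls round the work are solid. World frame = base frame: x ahead of the robot, y to its left, z up, the work surface at z = 0. Lengths are in m, angles in rad, forces in N, time in s.
With the tool pointing down it reaches from about 0.4 to 0.875 m from the base axis. Payload 19.3 kg.
Tool frame: the origin (TCP) lies midway between the tips of the shut fingers; the grasp point (between the pads) lies 19 mm behind it; z points along the fingers, x is the direction in which the jaws open and shut, and the axes are right-handed (so a half turn about z gives the same grasp; the last joint's range is limited). The gripper opens to 85 mm and grips with 20 to 120 N. Pads are 22 mm wide; open, the fingers measure 114 mm over their backs; the gripper's body (76 mm by 85 mm) begins 54 mm behind the grasp point. The pads swing forward as they close: fully open they stand 13 mm farther back than shut.
Start: joints at [-1.205, 0.521, -0.036, 1.599, 0.021, 1.021, -0.113], TCP at [0.264, 0.567, 0.231] pointing down, gripper open.
Joint ranges: [-2.91, 2.91], [-0.3, 2.13], [-1.5, 1.42], [0.17, 2.43], [-1.26, 4.41], [0.16, 1.93], [-2.52, 2.52]. Speed limits (rad/s): [1.89, 1.89, 2.39, 2.39, 3.01, 3.01, 3.01].

### API

Orientations are given as a unit quaternion [x, y, z, w].
In Python, from rig import r gives the robot as it stands. The module is installed in compiled form; this text tells all that it offers.
- The arm moves only by the tool apply_moves, never from a script. Its argument "rows" is a list of rows, each an object of numbers: "x", "y", "z": the shift along the world's x, y, z in mm; "spin": the turn about the world's z in degrees. In form: [{"x": .., "y": .., "z": .., "spin": ..}, ...]. A call has 1 to 5 rows; each row shifts and turns the commanded pose from where the row before left it; what a row does not reach is not made up. A row lasts 1/10 s, in which the tool goes at most 50 mm and 8.59 degrees, less where a joint would pass 70% of its speed; a pose out of reach is approached as far as the arm can. A call is refused whole if a number of a shift passes 50 or a number of a turn 8.59, either way. A call with a gripper value outside its range is refused whole. "hand" is the finger opening in mm, from 0 to 85.4, set as the call begins (left out, the last holds). The fingers move at their own pace and stop on an object; the grip force is fixed at half the most. Time passes only in rows, so rows that do not move let the fingers close. It gives the time, the measured TCP pose, the force and the opening at its end, in the units of the state.
- r.get_state(): the state, without advancing time (a new reading comes with each control period).
- r.get_image(name): name is "scene" or "top" or "wrist"; returns the picture (420x560x3 uint8, blue, green, red); there is no depth.
- r.camera_info(name): a dict with "intrinsics" (3x3 intrinsics, pixels), "cam_to_world" (4x4, takes a point from camera to world coordinates). Camera axes: x right, y down, z forward; pixel columns grow to the right and rows downward; lengths in m; the calibration is good to about 2 mm. A picture is of the moment at which its call begins: read the wrist's pose just before it. camera_info takes no time and is no camera call; for the wrist camera it gives the pose at the moment of the call.
- r.close_job(): hands the job in, once; it reports no verdict.
Trained networks look in the newest picture that a camera, given by its name, has taken for a name from the list of things; names that differ only in an ending like _2 or _b are one class to them, and where a whole thing is asked for, a point or a joint stands for the part that bears it (a point fixed in the world has none). Each returns a list of dicts, best first, with "confidence" (0 to 1); they miss things now and then, are a little off and sometimes report something else, mostly with a low value. They report only what shows in the picture. A call takes as long as a camera call.
- r.search_frame(name, camera): "rect" ([left, top, width, height] in pixels, round what is visible of it).
- r.tip_of(name, camera): "point" ([column, row] in pixels: a listed point, or the origin of a listed thing).
The state is a dict: "time_s": time; "joints": joint angles; "qd": joint speeds; "tau": joint torques, N m; "position": TCP position; "tcp_rot": TCP orientation; "ft_force": force on the tool from outside, world axes, zero at the start; "torque": the same for the moment, N m; "width": finger opening in m.
Only numpy, scipy, OpenCV 4.12 (cv2) and the standard library are available. Lean on these libraries where they do the work, as an engineer would, in place of code of your own. Each camera call takes 0.05 s, during which the arm holds its last target.

## Working session

There is one attempt and no reset: what is moved stays moved. The work goes in short steps, Python scripts to look and compute and a tool call to move; the robot and the scene stay as the last step left them, time stands still between calls to the robot, and variables do not carry over. Pictures are saved under pics/ and viewed, and the job is handed in when it is done.

Besides the shell and the picture viewer there is one more tool, called after ">>>" by a JSON object that holds its "api" and its "payload", one argument or row to a line. apply_moves: Moves the arm, as the interface text tells. Its arguments: {"type":"object","properties":{"rows":{"type":"array","items":{"type":"object","properties":{"x":{"type":"number"},"y":{"type":"number"},"z":{"type":"number"},"spin":{"type":"number"}}}},"hand":{"type":"number"}},"required":["rows"]}

```bash
mkdir -p pics
cat > h.py <<'E'
from rig import r
import numpy as np, cv2
def snap(cam,fn,scale=1.0):
    im=np.array(r.get_image(cam)); 
    o=im if scale==1 else cv2.resize(im,None,fx=scale,fy=scale)
    cv2.imwrite('pics/'+fn,o); return im
def proj(cam,p,info=None):
    i=info or r.camera_info(cam);K=np.array(i['intrinsics']);T=np.linalg.inv(np.array(i['cam_to_world']))
    q=T[:3,:3]@np.array(p)+T[:3,3];u=K@q;return u[:2]/u[2]
def ray(cam,uv,z,info=None):
    i=info or r.camera_info(cam);K=np.array(i['intrinsics']);T=np.array(i['cam_to_world'])
    d=T[:3,:3]@np.linalg.solve(K,[uv[0],uv[1],1.]);o=T[:3,3]
    return o+d*(z-o[2])/d[2]
E
python3 - <<'E'
from h import *
s=r.get_state();print(s)
for c in('scene','top','wrist'):
    snap(c,c+'0.png',1.4 if c!='wrist' else 1);i=r.camera_info(c);print(c,np.round(i['intrinsics'],1).tolist(),np.round(i['cam_to_world'],3).tolist())
E
```

```text
{'time_s': 0.0, 'joints': array([-1.20518961,  0.52202761, -0.03633364,  1.60002846,  0.02121649,
        1.02107804, -0.11282379]), 'qd': array([-0.0004455 ,  0.00070596, -0.00125786,  0.00080385,  0.00237489,
        0.00196903,  0.00133457]), 'tau': array([ 4.05835572e-04, -9.27088380e+01,  1.98021568e+00, -3.69949043e+01,
        1.78963935e-02,  8.06024327e-03,  1.98397612e-05]), 'position': array([0.26372773, 0.56625152, 0.23070987]), 'tcp_rot': array([ 8.43255277e-01,  5.37512980e-01, -4.60658079e-04,  3.49047623e-04]), 'ft_force': array([-0.52629628, -0.18584133,  0.19420922]), 'torque': array([-0.00912871,  0.00737514,  0.01221991]), 'width': 0.08529685400870192}
scene [[508.0, 0.0, 277.7], [0.0, 508.0, 212.0], [0.0, 0.0, 1.0]] [[0.483, -0.502, 0.717, -0.395], [-0.876, -0.292, 0.385, -0.675], [0.016, -0.814, -0.581, 0.768], [0.0, 0.0, 0.0, 1.0]]
top [[531.1, 0.0, 285.3], [0.0, 531.1, 208.9], [0.0, 0.0, 1.0]] [[-0.006, -0.998, 0.056, 0.449], [-1.0, 0.007, 0.021, -0.196], [-0.021, -0.056, -0.998, 1.275], [0.0, 0.0, 0.0, 1.0]]
wrist [[370.7, 0.0, 280.1], [0.0, 370.7, 207.2], [0.0, 0.0, 1.0]] [[0.422, 0.87, 0.256, 0.199], [0.907, -0.404, -0.121, 0.596], [-0.001, 0.283, -0.959, 0.373], [0.0, 0.0, 0.0, 1.0]]
```

View pics/scene0.png

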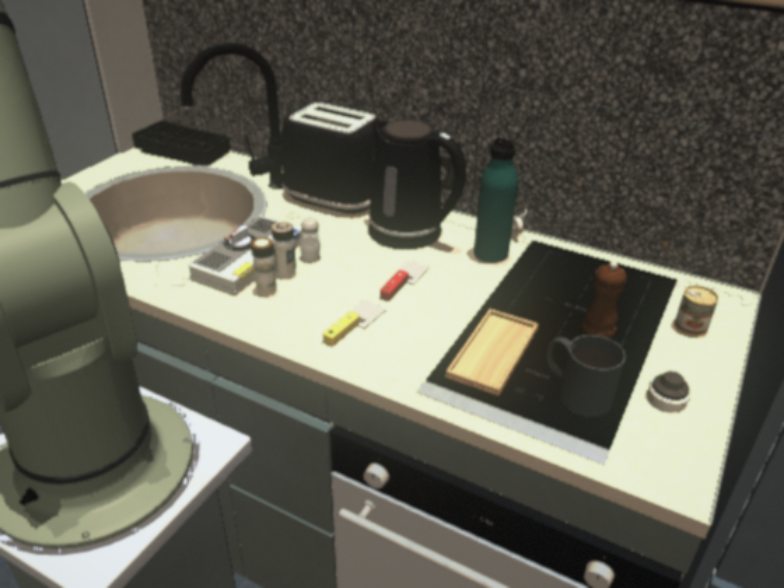

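View pics/top0.png

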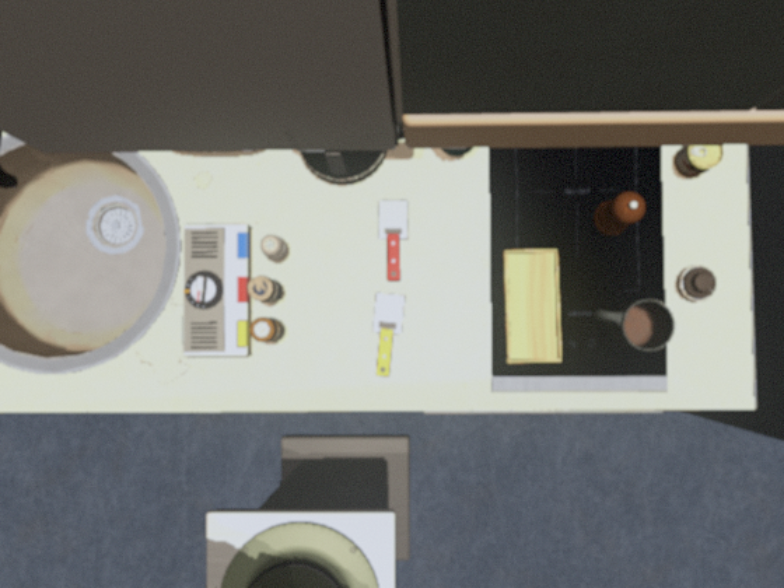

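Run:
```python
from h import *
for n in ['dryer','scraper_red','scraper_blue','scraper_yellow','tag_red','tag_blue','tag_yellow','knob_center','tray','salt_shaker','jar_blue','jar_red','mug']:
  for c in ('top','scene'):
    zz=0.036 if n=='knob_center' else 0.006 if n=='tray' else 0
    out=[]
    for d in r.tip_of(n,c)[:2]:
        out.append((round(d['confidence'],2),np.round(d['point'],1).tolist(),np.round(ray(c,d['point'],zz),3)[:2].tolist()))
    print(n,c,out)
```

```text
dryer top [(0.96, [156.9, 206.0], [0.53, 0.141])]
dryer scene [(0.57, [180.3, 186.2], [0.526, 0.128])]
scraper_red top [(0.62, [280.5, 183.5], [0.582, -0.158]), (0.6, [180.8, 207.5], [0.526, 0.083])]
scraper_red scene [(0.96, [280.4, 204.4], [0.588, -0.156]), (0.67, [171.2, 173.2], [0.568, 0.194])]
scraper_blue top [(0.3, [194.5, 238.0], [0.452, 0.049])]
scraper_blue scene [(0.28, [194.0, 206.1], [0.467, 0.037])]
scraper_yellow top [(0.56, [271.9, 248.9], [0.425, -0.137])]
scraper_yellow scene [(0.72, [245.3, 238.5], [0.418, -0.152])]
tag_red top [(0.42, [181.0, 208.1], [0.524, 0.082])]
tag_red scene []
tag_blue top [(0.74, [183.3, 175.7], [0.603, 0.077]), (0.72, [180.2, 239.2], [0.449, 0.084])]
tag_blue scene [(0.62, [410.6, 283.3], [0.465, -0.548])]
tag_yellow top [(0.63, [178.6, 235.8], [0.458, 0.088])]
tag_yellow scene [(0.65, [178.6, 203.4], [0.456, 0.08]), (0.38, [242.5, 236.4], [0.421, -0.142])]
knob_center top [(0.66, [147.4, 204.1], [0.532, 0.154]), (0.48, [191.6, 207.0], [0.525, 0.05])]
knob_center scene [(0.64, [172.3, 173.5], [0.523, 0.149])]
tray top [(0.95, [376.0, 219.4], [0.494, -0.386])]
tray scene [(0.89, [355.0, 249.9], [0.504, -0.401])]
salt_shaker top [(0.79, [197.0, 176.7], [0.6, 0.044]), (0.4, [274.4, 250.6], [0.421, -0.143])]
salt_shaker scene []
jar_blue top [(0.95, [193.0, 209.4], [0.521, 0.053])]
jar_blue scene [(0.95, [204.8, 195.7], [0.521, 0.042]), (0.31, [246.1, 239.5], [0.416, -0.156])]
jar_red top [(0.6, [194.4, 239.3], [0.449, 0.05])]
jar_red scene [(0.61, [194.0, 207.4], [0.462, 0.034])]
mug top [(0.84, [442.2, 230.2], [0.467, -0.543]), (0.44, [184.4, 175.8], [0.603, 0.075])]
mug scene [(0.79, [411.2, 284.3], [0.463, -0.55])]
```

The top view shows the jars and shaker at about (193–197, 176–239) px in front of the dryer. Its tags run blue, red, yellow from far to near. The red and yellow scrapers lie to the right, with blades pointing away from the robot. No blue scraper is visible, since the "blue" hits sit on the red jar. I'm moving towards the dryer for a closer look with the wrist camera.

>>> {"api": "apply_moves", "payload": {
  "rows": [
    {"x":12,"y":-25,"z":5,"spin":-8.5},
    {"x":12,"y":-25,"z":5,"spin":-8.5},
    {"x":12,"y":-25,"z":5,"spin":-8.5},
    {"x":12,"y":-25,"z":5,"spin":-8.5},
    {"x":12,"y":-25,"z":5,"spin":-8.5}
  ]
}}

```text
time_s: 1.95
position: [0.3243, 0.4405, 0.2566]
tcp_rot: [0.981, 0.192, 0.0, -0.0]
ft_force: [0.3, 0.3, -0.0]
width: 0.0853
```

>>> {"api": "apply_moves", "payload": {
  "rows": [
    {"x":12,"y":-25,"z":5,"spin":-8.5},
    {"x":12,"y":-25,"z":5,"spin":-8.5},
    {"x":12,"y":-25,"z":5,"spin":-8.5},
    {"x":12,"y":-25,"z":5,"spin":-8.5},
    {"x":12,"y":-25,"z":5,"spin":-8.5}
  ]
}}

```text
time_s: 2.45
position: [0.3842, 0.3155, 0.2817]
tcp_rot: [0.984, -0.176, -0.0, -0.0]
ft_force: [0.2, 0.9, 0.1]
width: 0.0858
```

>>> {"api": "apply_moves", "payload": {
  "rows": [
    {"x":12,"y":-25,"z":5,"spin":-8.5},
    {"x":12,"y":-25,"z":5,"spin":-8.5},
    {"x":12,"y":-25,"z":5,"spin":-8.5},
    {"x":12,"y":-25,"z":5,"spin":-8.5},
    {"x":12,"y":-25,"z":5,"spin":-8.5}
  ]
}}

```text
time_s: 2.95
position: [0.4442, 0.1905, 0.3067]
tcp_rot: [0.853, -0.521, -0.0, -0.0]
ft_force: [-0.5, 0.7, 0.3]
width: 0.0854
```

>>> {"api": "apply_moves", "payload": {
  "rows": [
    {"x":12,"y":-25,"spin":-8.5},
    {"x":12,"y":-25,"spin":-8.5},
    {"x":12,"y":-25,"spin":-8.5},
    {"x":12,"y":-25,"spin":0},
    {"x":12,"y":-25,"spin":0}
  ]
}}

```text
$.rows[0]: bad value
```

Run:
```python
from h import *
snap('wrist','w1.png',1.4);s=r.get_state();print(s['time_s'],s['position'],s['tcp_rot'],s['joints'])
np.save('w1.npy',0)
i=r.camera_info('wrist');print(np.round(i['cam_to_world'],3).tolist())
```

```text
3.0 [0.44609775 0.18653797 0.30758568] [ 8.49731862e-01 -5.27214342e-01  7.68731101e-04 -4.57797498e-04] [-1.00312806  0.23773198  0.58991812  1.88477775 -0.1497522   1.06128925
 -1.46371644]
[[0.444, -0.86, -0.251, 0.511], [-0.896, -0.426, -0.126, 0.217], [0.002, 0.281, -0.96, 0.45], [0.0, 0.0, 0.0, 1.0]]
```

View pics/w1.png

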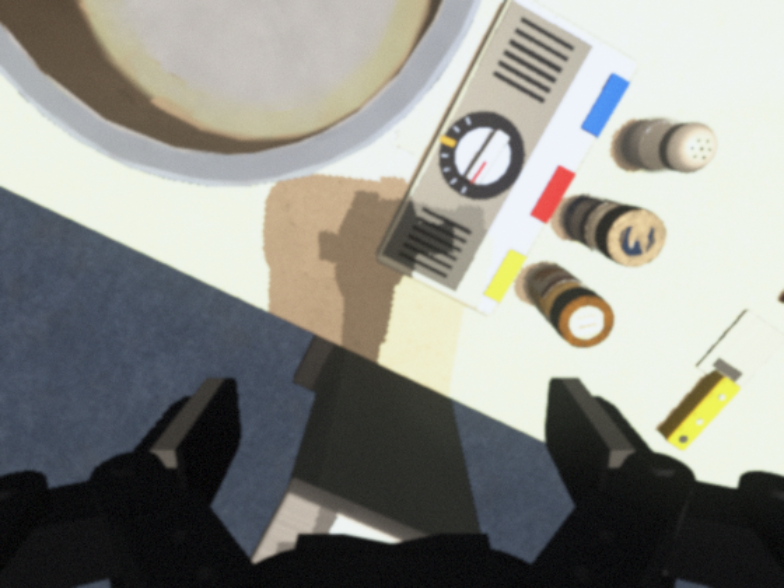

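Rows need all four fields. The wrist view shows the dryer tags at (605,105), (553,193) and (503,275), the shaker, both jars and the yellow scraper.

>>> {"api": "apply_moves", "payload": {
  "rows": [
    {"x":15,"y":-32,"z":0,"spin":-8.5},
    {"x":15,"y":-32,"z":0,"spin":-8.5},
    {"x":15,"y":-32,"z":0,"spin":-8.5},
    {"x":15,"y":-20,"z":0,"spin":0},
    {"x":15,"y":-10,"z":0,"spin":0}
  ]
}}

```text
time_s: 3.5
position: [0.5193, 0.0638, 0.3065]
tcp_rot: [0.719, -0.695, 0.0, -0.0]
ft_force: [-0.0, 0.4, 0.1]
width: 0.0852
```

Run:
```python
from h import *
s=r.get_state();print(s['time_s'],s['position'],s['tcp_rot'],s['joints'])
i=r.camera_info('wrist')
snap('wrist','w2.png',1.4)
import json;json.dump({k:np.array(v).tolist() for k,v in i.items() if k in('intrinsics','cam_to_world')},open('w2.json','w'))
```

```text
3.5 [0.51934535 0.06376464 0.30651254] [ 7.18998258e-01 -6.95011850e-01  1.11204018e-04 -1.47903275e-04] [-0.77655864  0.34338781  0.71405915  1.79651576 -0.25083626  1.09387917
 -1.511999  ]
```

View pics/w2.png

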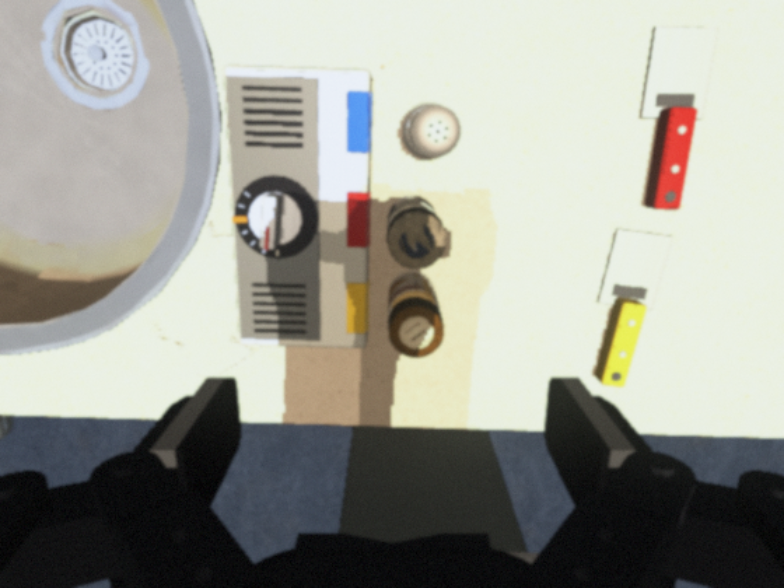

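This view shows everything: dryer front edge from (371,70) to (367,347), caps at (438,131), (413,240) and (416,328), red handle from (681,107) to (665,208), and yellow handle from (632,302) to (614,385).

Run:
```python
from h import *
import json
i=json.load(open('w2.json'))
def P(n,u,v,z): print(n,np.round(ray('wrist',(u/1.4,v/1.4),z,i)*1000,1))
P('dryF far',371,70,.036);P('dryF near',367,347,.036)
P('dryB far',226,68,.036);P('dryB near',241,346,.036)
P('tagB',359,122,.036);P('tagR',358,220,.036);P('tagY',357,307,.036)
P('knob',277,217,.043);P('knobtop',276,217,.066)
P('shaker',438,131,.09);P('jarmid',413,240,.105);P('jarnear',416,328,.105)
P('redF',682,108,.022);P('redR',667,208,.022);P('redTip',684,28,.004);P('redTipL',654,27,.004);P('redTipR',714,30,.004)
P('redBladeB',675,119,.004)
P('yF',632,302,.022);P('yR',614,385,.022);P('yTipL',614,230,.004);P('yTipR',673,236,.004)
for n,z in [('salt_shaker',0),('jar_blue',0),('jar_red',0),('scraper_red',0),('scraper_yellow',0),('scraper_blue',0),('tag_red',0),('tag_blue',0),('tag_yellow',0),('knob_center',.036),('dryer',0)]:
    for d in r.tip_of(n,'wrist')[:2]:
        print(n,round(d['confidence'],2),np.round(np.array(d['point'])*1.4),np.round(ray('wrist',d['point'],z,i)*1000,1))
```

```text
dryF far [639.   81.8  36. ]
dryF near [419.   80.2  36. ]
dryB far [636.7 188.5  36. ]
dryB near [416.3 188.   36. ]
tagB [602.2  90.   36. ]
tagR [527.8  89.6  36. ]
tagY [454.8  89.3  36. ]
knob [529.1 152.6  43. ]
knobtop [532.6 148.3  66. ]
shaker [596.9  34.5  90. ]
jarmid [526.3  48.4 105. ]
jarnear [463.5  43.4 105. ]
redF [ 621.5 -159.9   22. ]
redR [ 544.1 -162.4   22. ]
redTip [ 681.3 -159.6    4. ]
redTipL [ 681.2 -136.2    4. ]
redTipR [ 680.7 -183.3    4. ]
redBladeB [ 614.1 -165.3    4. ]
yF [ 462.7 -147.    22. ]
yR [ 383.7 -143.7   22. ]
yTipL [ 521.7 -129.7    4. ]
yTipR [ 518.3 -181.6    4. ]
salt_shaker 0.86 [421. 134.] [595.7  41.    0. ]
jar_blue 0.72 [411. 217.] [526.5  46.2   0. ]
jar_blue 0.57 [664. 156.] [ 585.  -163.6    0. ]
jar_red 0.96 [412. 288.] [462.2  42.3   0. ]
scraper_red 0.57 [662. 155.] [ 585.4 -161.7    0. ]
scraper_yellow 0.65 [614. 331.] [ 428.  -145.5    0. ]
tag_red 0.59 [370. 212.] [529.2  81.6   0. ]
tag_blue 0.64 [615. 332.] [ 426.1 -146.7    0. ]
tag_blue 0.48 [279. 218.] [521.4 160.4   0. ]
tag_yellow 0.72 [370. 297.] [452.4  79.7   0. ]
dryer 0.6 [302. 212.] [527.4 140.2   0. ]
```

>>> {"api": "apply_moves", "payload": {
  "rows": [
    {"x":-30,"y":-10,"z":-30,"spin":-2},
    {"x":-27,"y":-10,"z":-30,"spin":0},
    {"x":0,"y":0,"z":-48,"spin":0},
    {"x":0,"y":0,"z":-48,"spin":0},
    {"x":0,"y":0,"z":-20,"spin":0}
  ]
}}

```text
time_s: 4.6
position: [0.4602, 0.0454, 0.1273]
tcp_rot: [0.707, -0.707, -0.001, 0.002]
ft_force: [-0.9, -0.2, 0.0]
width: 0.0854
```

Run:
```python
from h import *
s=r.get_state();print(s['time_s'],s['position'],s['tcp_rot'],s['joints'])
snap('wrist','w3.png',1);snap('scene','s3.png',1.4)
```

```text
4.6 [0.46015567 0.04541613 0.1272509 ] [ 0.70737276 -0.7068385  -0.00075821  0.00159136] [-0.65670575  0.50034759  0.56855978  2.12846892 -0.44986635  0.63412274
 -1.34386843]
```

View pics/w3.png

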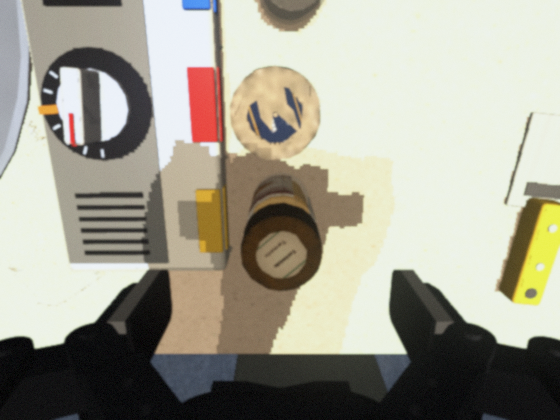

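View pics/s3.png

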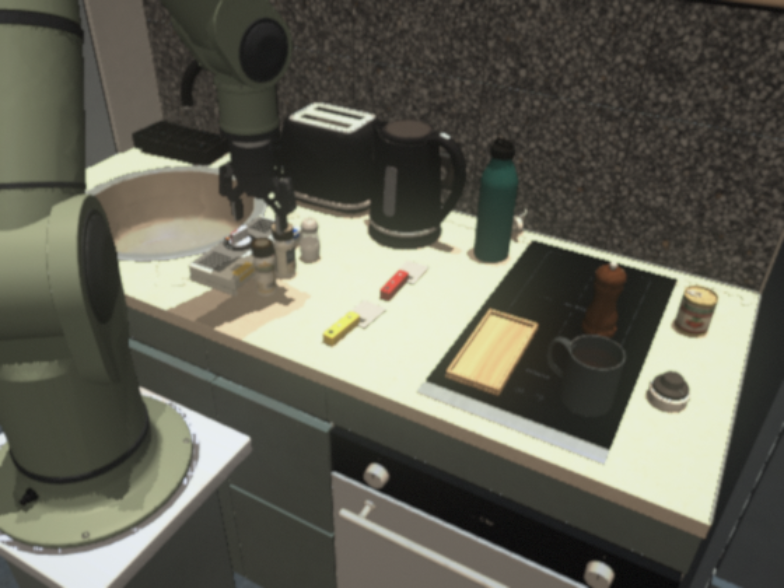

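The wrist view shows the near jar's cap at (282,254), centred between the fingers. I'll compute its position.

Run:
```python
from h import *
print(ray('wrist',(282,254),.105),ray('wrist',(275,112),.105),ray('wrist',(289,3),.09))
```

```text
[0.46056185 0.04281073 0.105     ] [0.52708592 0.04596568 0.105     ] [0.57254967 0.03987084 0.09      ]
```

>>> {"api": "apply_moves", "payload": {
  "rows": [
    {"x":0,"y":-2,"z":-40,"spin":0},
    {"x":0,"y":0,"z":-39,"spin":0},
    {"x":0,"y":0,"z":0,"spin":0}
  ]
}}

```text
time_s: 5.0
position: [0.4608, 0.0434, 0.0496]
tcp_rot: [0.707, -0.707, -0.001, 0.001]
ft_force: [0.2, 0.5, 0.9]
width: 0.0856
```

>>> {"api": "apply_moves", "payload": {
  "hand": 30,
  "rows": [
    {"x":0,"y":0,"z":0,"spin":0},
    {"x":0,"y":0,"z":0,"spin":0},
    {"x":0,"y":0,"z":0,"spin":0},
    {"x":0,"y":0,"z":0,"spin":0},
    {"x":0,"y":0,"z":0,"spin":0}
  ]
}}

```text
time_s: 5.5
position: [0.463, 0.0441, 0.053]
tcp_rot: [0.707, -0.707, 0.0, -0.001]
ft_force: [-1.1, 2.2, 22.3]
width: 0.0396
```

>>> {"api": "apply_moves", "payload": {
  "hand": 20,
  "rows": [
    {"x":0,"y":0,"z":10,"spin":0},
    {"x":0,"y":0,"z":20,"spin":0},
    {"x":0,"y":0,"z":15,"spin":0}
  ]
}}

```text
time_s: 5.8
position: [0.462, 0.0436, 0.0981]
tcp_rot: [0.707, -0.707, 0.0, -0.0]
ft_force: [0.1, 0.0, -1.7]
width: 0.0398
```

Run:
```python
from h import *
s=r.get_state();print(s['time_s'],s['position'],s['width'],s['ft_force'])
snap('wrist','w4.png',1)
for c in('top','wrist'):
  i=r.camera_info(c)
  for d in r.tip_of('tray',c)[:2]: print(c,d['confidence'],d['point'],ray(c,d['point'],.006,i))
im=np.array(r.get_image('top'));cv2.imwrite('pics/t4.png',cv2.resize(im[150:300,330:500],None,fx=4.5,fy=4))
```

```text
5.8 [0.4620355  0.04357484 0.09805907] 0.039829804383010384 [ 0.10223684  0.02386467 -1.67430368]
top 0.95 [376.0, 219.4] [ 0.49379571 -0.38552083  0.006     ]
```

View pics/t4.png

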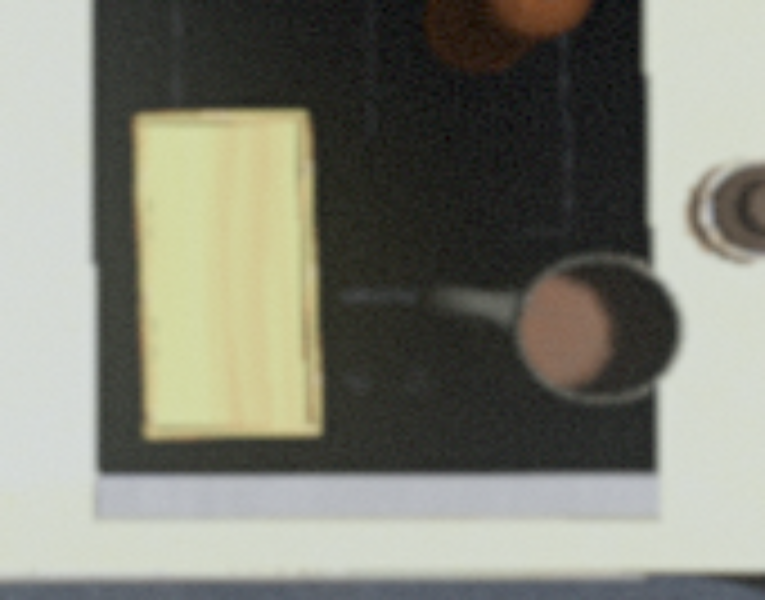

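View pics/w4.png

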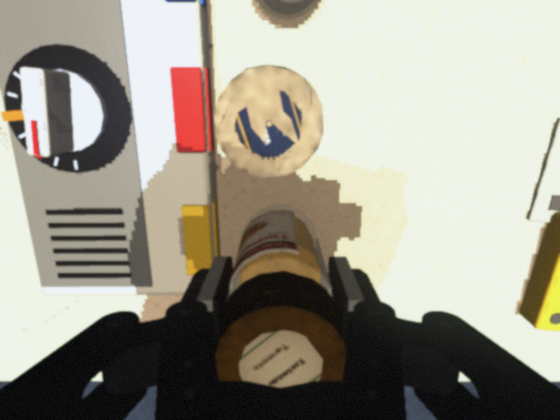

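The jar is gripped at 39.8 mm. In the top crop the tray corners are at (133,112), (308,110), (322,437) and (143,438).

Run:
```python
from h import *
C=np.array([ray('top',(330+x/4.5,150+y/4),.02)[:2] for x,y in [(133,112),(308,110),(322,437),(143,438)]])
print(C,C.mean(0)); a=(C[0]+C[1]-C[2]-C[3])/2;print(np.linalg.norm(a),np.degrees(np.arctan2(a[1],a[0])))
# mug
print(ray('top',(330+600/4.5,150+328/4),.09), ray('top',(330+430/4.5,150+297/4),.06))
```

```text
[[ 0.59159858 -0.34611392]
 [ 0.59205203 -0.43780807]
 [ 0.3994999  -0.44169897]
 [ 0.39936026 -0.34873623]] [ 0.49562769 -0.3935893 ]
0.19242278586683514 0.9697328533532789
[ 0.46169637 -0.56521831  0.09      ] [ 0.48013337 -0.48963892  0.06      ]
```

>>> {"api": "apply_moves", "payload": {
  "rows": [
    {"x":-2,"y":-30,"z":0,"spin":0},
    {"x":-3,"y":-45,"z":0,"spin":0},
    {"x":-3,"y":-45,"z":0,"spin":0},
    {"x":-3,"y":-45,"z":0,"spin":0},
    {"x":-3,"y":-45,"z":0,"spin":0}
  ]
}}

```text
time_s: 6.5
position: [0.4472, -0.168, 0.0958]
tcp_rot: [0.707, -0.707, -0.0, 0.0]
ft_force: [0.8, -0.1, -0.0]
width: 0.0397
```

>>> {"api": "apply_moves", "payload": {
  "rows": [
    {"x":-3,"y":-45,"z":0,"spin":0},
    {"x":-3,"y":-45,"z":0,"spin":0},
    {"x":-3,"y":-45,"z":0,"spin":0},
    {"x":-3,"y":-45,"z":0,"spin":0},
    {"x":0,"y":-30,"z":0,"spin":0}
  ]
}}

```text
time_s: 7.0
position: [0.4343, -0.3796, 0.0957]
tcp_rot: [-0.706, 0.708, 0.0, -0.0]
ft_force: [0.3, 0.6, -1.1]
width: 0.0396
```

>>> {"api": "apply_moves", "payload": {
  "rows": [
    {"x":2,"y":-14,"z":0,"spin":0},
    {"x":0,"y":0,"z":-20,"spin":0},
    {"x":0,"y":0,"z":-8,"spin":0},
    {"x":0,"y":0,"z":0,"spin":0}
  ]
}}

```text
time_s: 7.4
position: [0.4374, -0.389, 0.0669]
tcp_rot: [0.708, -0.707, -0.001, 0.0]
ft_force: [-0.6, 0.6, -1.0]
width: 0.0397
```

Run:
```python
from h import *
s=r.get_state();print(s['time_s'],s['position'],s['width'],s['ft_force'])
snap('wrist','w5.png',1);snap('scene','s5.png',1.4)
```

```text
7.4 [ 0.43742469 -0.38904041  0.06692239] 0.03971930804347419 [-0.64490857  0.56955192 -0.99083532]
```

View pics/s5.png

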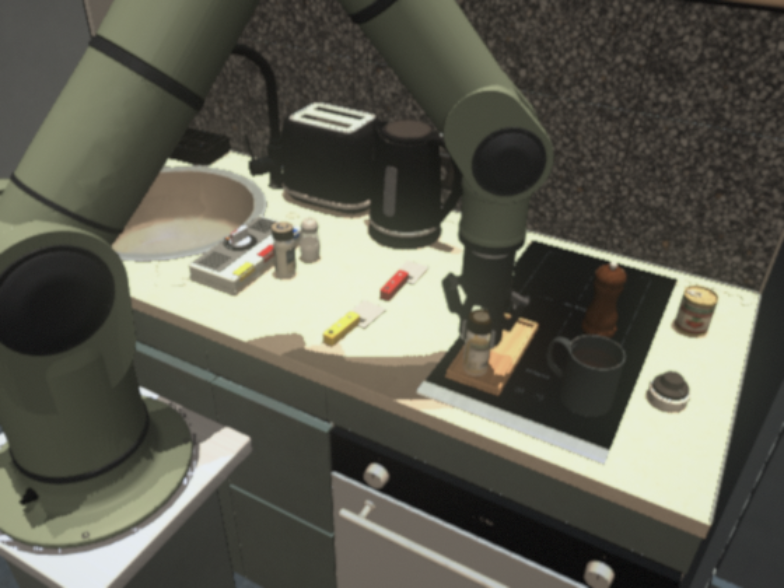

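View pics/w5.png

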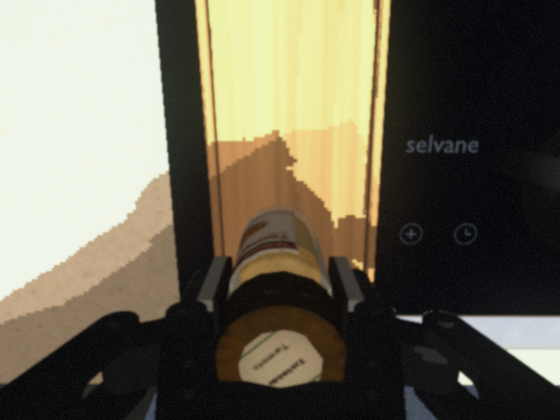

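The scene view shows the jar upright over the near end of the tray. In the wrist view the tray floor spans columns 210–375 around the jar. I'll lower it the rest of the way.

>>> {"api": "apply_moves", "payload": {
  "rows": [
    {"x":0,"y":-4,"z":-2,"spin":0},
    {"x":0,"y":0,"z":-2,"spin":0},
    {"x":0,"y":0,"z":-1,"spin":0},
    {"x":0,"y":0,"z":0,"spin":0}
  ]
}}

```text
time_s: 7.9
position: [0.4381, -0.3947, 0.0639]
tcp_rot: [0.707, -0.707, 0.0, -0.0]
ft_force: [-1.0, 1.8, 8.5]
width: 0.0397
```

Contact is at 8.5 N, so I'll release and rise.

>>> {"api": "apply_moves", "payload": {
  "hand": 85,
  "rows": [
    {"x":0,"y":0,"z":0,"spin":0},
    {"x":0,"y":0,"z":0,"spin":0},
    {"x":0,"y":0,"z":0,"spin":0},
    {"x":0,"y":0,"z":40,"spin":0},
    {"x":0,"y":0,"z":40,"spin":0}
  ]
}}

```text
time_s: 8.4
position: [0.4372, -0.3941, 0.1436]
tcp_rot: [0.707, -0.707, -0.001, 0.0]
ft_force: [0.9, -0.2, 0.7]
width: 0.0851
```

>>> {"api": "apply_moves", "payload": {
  "rows": [
    {"x":10,"y":45,"z":20,"spin":0},
    {"x":10,"y":49,"z":0,"spin":0},
    {"x":10,"y":49,"z":0,"spin":0},
    {"x":10,"y":49,"z":0,"spin":0},
    {"x":10,"y":49,"z":0,"spin":0}
  ]
}}

```text
time_s: 8.9
position: [0.4879, -0.1517, 0.1634]
tcp_rot: [0.707, -0.707, 0.0, -0.0]
ft_force: [1.7, -0.1, 0.4]
width: 0.0846
```

>>> {"api": "apply_moves", "payload": {
  "rows": [
    {"x":10,"y":49,"z":0,"spin":0},
    {"x":10,"y":49,"z":0,"spin":0},
    {"x":10,"y":49,"z":0,"spin":0},
    {"x":8,"y":40,"z":0,"spin":0},
    {"x":0,"y":13,"z":0,"spin":0}
  ]
}}

```text
time_s: 9.4
position: [0.5263, 0.0509, 0.1629]
tcp_rot: [0.709, -0.705, -0.0, -0.0]
ft_force: [-0.2, -0.8, -0.7]
width: 0.0852
```

Run:
```python
from h import *
s=r.get_state();print(s['time_s'],s['position'],s['tcp_rot'],s['width'],s['joints'])
snap('wrist','w6.png',1);snap('scene','s6.png',1.4)
i=r.camera_info('wrist')
for n in('jar_blue','salt_shaker'):
  for d in r.tip_of(n,'wrist')[:2]: print(n,d['confidence'],d['point'],ray('wrist',d['point'],0,i))
```

```text
9.4 [0.52629218 0.050949   0.16291136] [ 7.09118255e-01 -7.05089377e-01 -3.42172149e-04 -3.92497177e-04] 0.0851875757876024 [-0.60415222  0.52114204  0.54587876  1.93997716 -0.3771957   0.78168131
 -1.41034329]
jar_blue 0.84 [283.0, 188.3] [0.52491647 0.04429741 0.        ]
salt_shaker 0.61 [295.0, 97.5] [0.59855712 0.03529359 0.        ]
salt_shaker 0.39 [490.2, 295.0] [ 0.42456141 -0.14753922  0.        ]
```

View pics/s6.png

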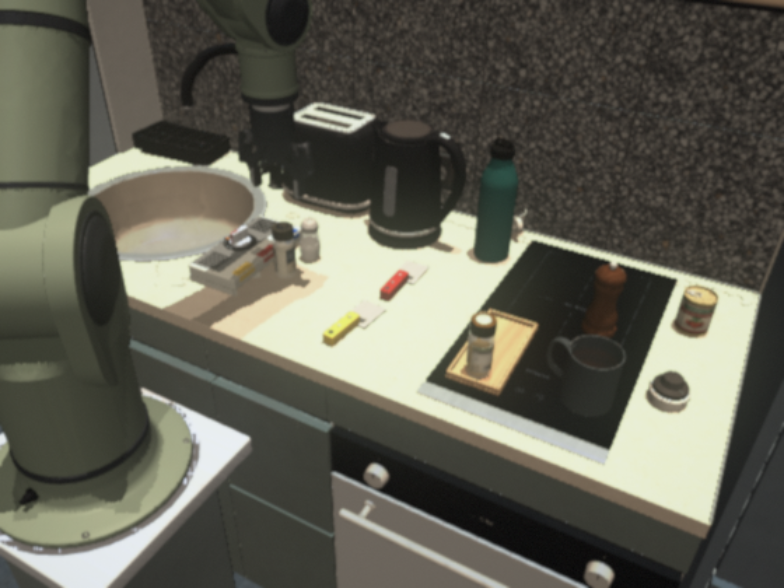

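View pics/w6.png

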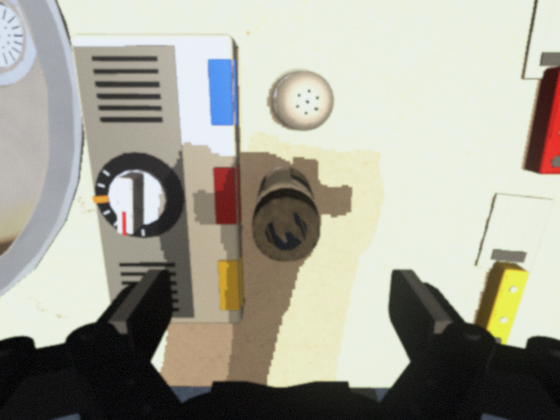

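The red jar stands upright on the tray. Jar_blue is at about (526, 46) mm, so I'll go down on it.

>>> {"api": "apply_moves", "payload": {
  "rows": [
    {"x":0,"y":-5,"z":-35,"spin":0},
    {"x":0,"y":-1,"z":-43,"spin":0},
    {"x":0,"y":0,"z":-36,"spin":0},
    {"x":0,"y":0,"z":0,"spin":0}
  ]
}}

```text
time_s: 10.0
position: [0.5235, 0.038, 0.0461]
tcp_rot: [-0.706, 0.708, 0.001, -0.003]
ft_force: [-0.3, -0.4, 1.5]
width: 0.0849
```

>>> {"api": "apply_moves", "payload": {
  "hand": 25,
  "rows": [
    {"x":0,"y":0,"z":0,"spin":0},
    {"x":0,"y":0,"z":0,"spin":0},
    {"x":0,"y":0,"z":0,"spin":0},
    {"x":0,"y":0,"z":0,"spin":0}
  ]
}}

```text
time_s: 10.4
position: [0.5268, 0.0406, 0.0509]
tcp_rot: [0.707, -0.707, 0.001, -0.001]
ft_force: [-1.5, 1.4, 13.7]
width: 0.0398
```

>>> {"api": "apply_moves", "payload": {
  "rows": [
    {"x":0,"y":0,"z":10,"spin":0},
    {"x":0,"y":0,"z":20,"spin":0},
    {"x":0,"y":0,"z":20,"spin":0},
    {"x":0,"y":-30,"z":0,"spin":0},
    {"x":0,"y":-45,"z":0,"spin":0}
  ]
}}

```text
time_s: 10.9
position: [0.5266, -0.033, 0.1007]
tcp_rot: [0.709, -0.705, 0.0, -0.001]
ft_force: [0.2, -0.4, -1.2]
width: 0.0398
```

>>> {"api": "apply_moves", "payload": {
  "rows": [
    {"x":-4,"y":-45,"z":0,"spin":0},
    {"x":-4,"y":-45,"z":0,"spin":0},
    {"x":-4,"y":-45,"z":0,"spin":0},
    {"x":-4,"y":-45,"z":0,"spin":0},
    {"x":-4,"y":-45,"z":0,"spin":0}
  ]
}}

```text
time_s: 11.4
position: [0.5056, -0.2616, 0.1005]
tcp_rot: [0.707, -0.707, 0.0, -0.0]
ft_force: [0.9, -0.4, -1.5]
width: 0.0395
```

>>> {"api": "apply_moves", "payload": {
  "rows": [
    {"x":-4,"y":-45,"z":0,"spin":0},
    {"x":-4,"y":-45,"z":0,"spin":0},
    {"x":-3,"y":-30,"z":0,"spin":0},
    {"x":0,"y":0,"z":-15,"spin":0},
    {"x":0,"y":0,"z":0,"spin":0}
  ]
}}

```text
time_s: 11.9
position: [0.494, -0.3794, 0.0835]
tcp_rot: [-0.707, 0.707, 0.001, -0.0]
ft_force: [-1.1, 1.1, -1.0]
width: 0.0397
```

>>> {"api": "apply_moves", "payload": {
  "rows": [
    {"x":4,"y":-15,"z":0,"spin":0},
    {"x":0,"y":0,"z":-12,"spin":0},
    {"x":0,"y":0,"z":-5,"spin":0},
    {"x":0,"y":0,"z":-4,"spin":0},
    {"x":0,"y":0,"z":0,"spin":0}
  ]
}}

```text
time_s: 12.4
position: [0.4987, -0.3937, 0.0626]
tcp_rot: [0.708, -0.707, -0.001, -0.0]
ft_force: [0.1, -0.2, -1.1]
width: 0.0398
```

>>> {"api": "apply_moves", "payload": {
  "rows": [
    {"x":0,"y":0,"z":-2,"spin":0},
    {"x":0,"y":0,"z":0,"spin":0}
  ]
}}

```text
time_s: 12.6
position: [0.499, -0.3944, 0.0618]
tcp_rot: [0.707, -0.707, 0.0, -0.0]
ft_force: [-1.7, 2.9, 6.4]
width: 0.0397
```

>>> {"api": "apply_moves", "payload": {
  "hand": 85,
  "rows": [
    {"x":0,"y":0,"z":0,"spin":0},
    {"x":0,"y":0,"z":0,"spin":0},
    {"x":0,"y":0,"z":0,"spin":0},
    {"x":0,"y":0,"z":40,"spin":0},
    {"x":0,"y":0,"z":40,"spin":0}
  ]
}}

```text
time_s: 13.1
position: [0.4981, -0.3945, 0.1415]
tcp_rot: [0.707, -0.707, -0.001, 0.0]
ft_force: [0.8, -0.5, 1.0]
width: 0.0847
```

>>> {"api": "apply_moves", "payload": {
  "rows": [
    {"x":10,"y":45,"z":20,"spin":0},
    {"x":10,"y":49,"z":0,"spin":0},
    {"x":10,"y":49,"z":0,"spin":0},
    {"x":10,"y":49,"z":0,"spin":0},
    {"x":10,"y":49,"z":0,"spin":0}
  ]
}}

```text
time_s: 13.6
position: [0.5489, -0.152, 0.1613]
tcp_rot: [0.707, -0.707, 0.0, -0.0]
ft_force: [1.7, 0.1, 0.6]
width: 0.0847
```

>>> {"api": "apply_moves", "payload": {
  "rows": [
    {"x":10,"y":49,"z":0,"spin":0},
    {"x":10,"y":49,"z":0,"spin":0},
    {"x":10,"y":49,"z":0,"spin":0},
    {"x":10,"y":35,"z":0,"spin":0},
    {"x":5,"y":8,"z":0,"spin":0}
  ]
}}

```text
time_s: 14.1
position: [0.5942, 0.0412, 0.1608]
tcp_rot: [0.709, -0.705, -0.001, -0.001]
ft_force: [0.3, -0.0, 0.2]
width: 0.0847
```

Run:
```python
from h import *
s=r.get_state();print(s['time_s'],s['position'],s['tcp_rot'],s['width'],s['joints'])
snap('wrist','w7.png',1);snap('scene','s7.png',1.4)
i=r.camera_info('wrist')
for n in('salt_shaker',):
  for d in r.tip_of(n,'wrist')[:2]: print(n,d['confidence'],d['point'],ray('wrist',d['point'],0,i))
```

```text
14.1 [0.59420985 0.04115142 0.16079179] [ 7.09291257e-01 -7.04915111e-01 -5.79033018e-04 -5.12805277e-04] 0.08472625715267562 [-0.50198994  0.61233025  0.49394018  1.76496553 -0.37069461  0.85767577
 -1.40258926]
salt_shaker 0.96 [283.3, 184.7] [0.59697851 0.03307156 0.        ]
salt_shaker 0.47 [234.1, 261.6] [0.52671629 0.07649478 0.        ]
```

View pics/s7.png

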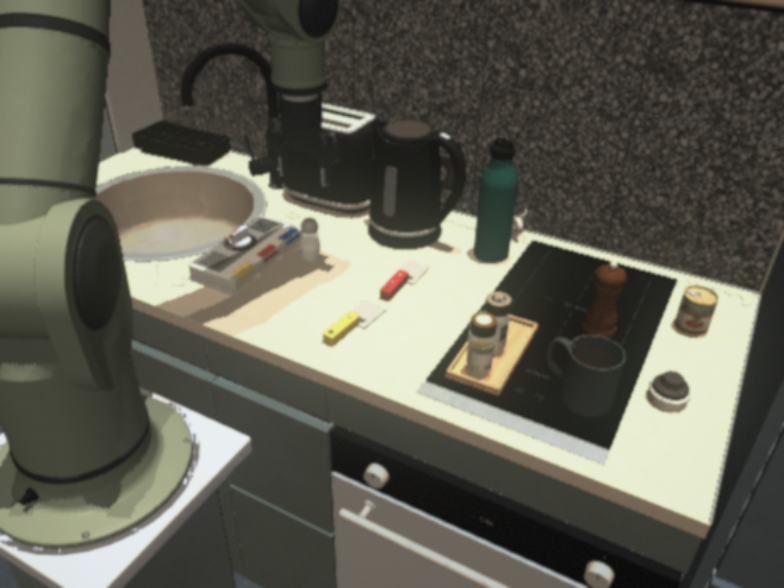

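View pics/w7.png

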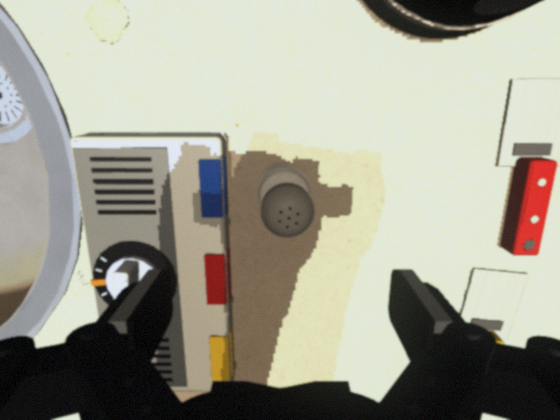

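Both jars stand on the tray, and the shaker at about (596, 36) mm is the last one.

>>> {"api": "apply_moves", "payload": {
  "rows": [
    {"x":3,"y":0,"z":-40,"spin":0},
    {"x":0,"y":0,"z":-45,"spin":0},
    {"x":0,"y":0,"z":-37,"spin":0},
    {"x":0,"y":0,"z":0,"spin":0}
  ]
}}

```text
time_s: 14.65
position: [0.5939, 0.0335, 0.0355]
tcp_rot: [-0.706, 0.708, 0.002, -0.003]
ft_force: [-1.0, 0.2, 1.2]
width: 0.0845
```

>>> {"api": "apply_moves", "payload": {
  "hand": 28,
  "rows": [
    {"x":0,"y":0,"z":0,"spin":0},
    {"x":0,"y":0,"z":0,"spin":0},
    {"x":0,"y":0,"z":0,"spin":0},
    {"x":0,"y":0,"z":0,"spin":0}
  ]
}}

```text
time_s: 15.05
position: [0.5978, 0.036, 0.0411]
tcp_rot: [0.707, -0.707, 0.001, -0.001]
ft_force: [-3.7, -0.0, 15.3]
width: 0.0358
```

>>> {"api": "apply_moves", "payload": {
  "rows": [
    {"x":0,"y":0,"z":10,"spin":0},
    {"x":0,"y":0,"z":20,"spin":0},
    {"x":-5,"y":0,"z":20,"spin":0},
    {"x":-10,"y":-30,"z":0,"spin":0},
    {"x":-10,"y":-45,"z":0,"spin":0}
  ]
}}

```text
time_s: 15.55
position: [0.5722, -0.0371, 0.0906]
tcp_rot: [0.709, -0.705, 0.0, -0.001]
ft_force: [1.1, -0.3, -1.3]
width: 0.0356
```

The width is 35.6 mm, so the pads are on the cap. I'll check that it hangs straight.

Run:
```python
from h import *
snap('wrist','w8.png',1);im=np.array(r.get_image('scene'));cv2.imwrite('pics/s8.png',cv2.resize(im[100:260,160:360],None,fx=3.5,fy=3.5))
```

```text
(no output)
```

View pics/w8.png

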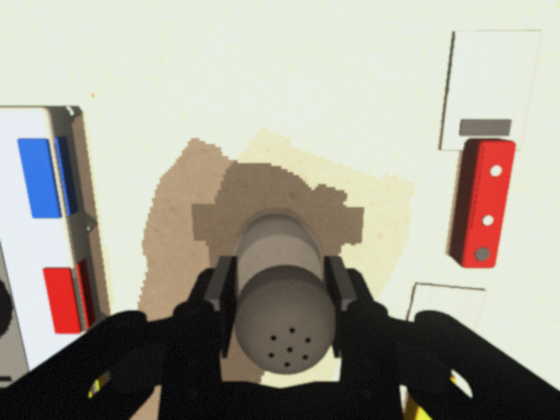

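View pics/s8.png

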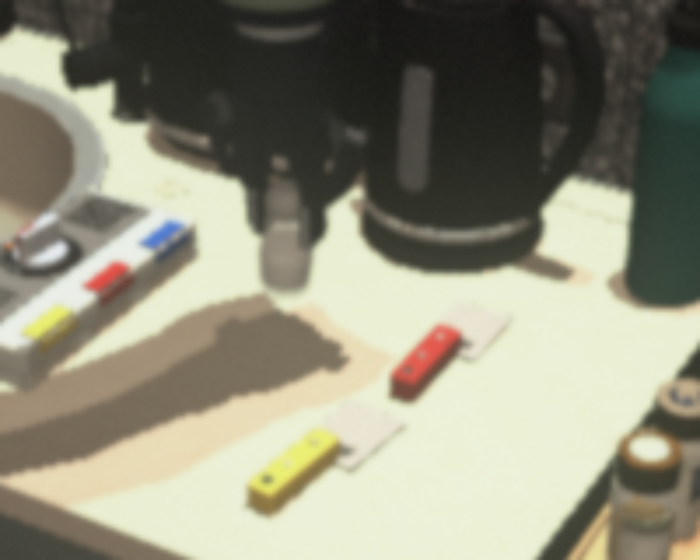

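The shaker hangs upright in the jaws. Next I'll carry it to the far end of the tray.

>>> {"api": "apply_moves", "payload": {
  "rows": [
    {"x":-2,"y":-40,"z":0,"spin":0},
    {"x":-2,"y":-45,"z":0,"spin":0},
    {"x":-2,"y":-45,"z":0,"spin":0},
    {"x":-2,"y":-45,"z":0,"spin":0},
    {"x":-2,"y":-45,"z":0,"spin":0}
  ]
}}

```text
time_s: 16.15
position: [0.5616, -0.2608, 0.0902]
tcp_rot: [0.707, -0.707, 0.0, -0.0]
ft_force: [1.5, 0.4, -0.2]
width: 0.0357
```

>>> {"api": "apply_moves", "payload": {
  "rows": [
    {"x":-2,"y":-45,"z":0,"spin":0},
    {"x":-1,"y":-45,"z":0,"spin":0},
    {"x":0,"y":-45,"z":0,"spin":0},
    {"x":0,"y":0,"z":-15,"spin":0},
    {"x":0,"y":0,"z":0,"spin":0}
  ]
}}

```text
time_s: 16.65
position: [0.5575, -0.3945, 0.0732]
tcp_rot: [-0.707, 0.708, 0.001, -0.0]
ft_force: [-0.5, 1.5, -1.4]
width: 0.0354
```

>>> {"api": "apply_moves", "payload": {
  "rows": [
    {"x":0,"y":0,"z":0,"spin":0},
    {"x":0,"y":0,"z":-12,"spin":0},
    {"x":0,"y":0,"z":-5,"spin":0},
    {"x":0,"y":0,"z":-4,"spin":0},
    {"x":0,"y":0,"z":0,"spin":0}
  ]
}}

```text
time_s: 17.15
position: [0.5587, -0.3936, 0.0526]
tcp_rot: [0.707, -0.707, -0.0, 0.0]
ft_force: [0.0, 0.0, -0.4]
width: 0.0358
```

>>> {"api": "apply_moves", "payload": {
  "rows": [
    {"x":0,"y":0,"z":-2,"spin":0},
    {"x":0,"y":0,"z":0,"spin":0}
  ]
}}

```text
time_s: 17.35
position: [0.559, -0.3941, 0.052]
tcp_rot: [0.707, -0.707, 0.0, -0.0]
ft_force: [-2.0, 2.9, 9.7]
width: 0.0358
```

>>> {"api": "apply_moves", "payload": {
  "hand": 85,
  "rows": [
    {"x":0,"y":0,"z":0,"spin":0},
    {"x":0,"y":0,"z":0,"spin":0},
    {"x":0,"y":0,"z":0,"spin":0},
    {"x":0,"y":0,"z":40,"spin":0},
    {"x":0,"y":0,"z":45,"spin":0}
  ]
}}

```text
time_s: 17.85
position: [0.5579, -0.3935, 0.1357]
tcp_rot: [0.707, -0.707, -0.001, 0.001]
ft_force: [1.0, 0.3, -0.3]
width: 0.0849
```

>>> {"api": "apply_moves", "payload": {
  "rows": [
    {"x":0,"y":40,"z":30,"spin":0},
    {"x":5,"y":49,"z":10,"spin":0},
    {"x":5,"y":49,"z":0,"spin":0},
    {"x":5,"y":49,"z":0,"spin":0},
    {"x":9,"y":45,"z":0,"spin":0}
  ]
}}

```text
time_s: 18.35
position: [0.5825, -0.16, 0.1763]
tcp_rot: [0.707, -0.707, -0.0, -0.0]
ft_force: [0.9, 0.5, 0.5]
width: 0.085
```

Run:
```python
from h import *
s=r.get_state();print(s['time_s'],s['position'],s['tcp_rot'],s['width'],s['joints'])
i=r.camera_info('wrist')
snap('wrist','w9.png',1.4);snap('scene','s9.png',1.4)
import json;json.dump({k:np.array(v).tolist() for k,v in i.items() if k in('intrinsics','cam_to_world')},open('w9.json','w'))
```

```text
18.35 [ 0.58245616 -0.16003917  0.17631432] [ 7.07337126e-01 -7.06876326e-01 -3.42899176e-05 -2.18959114e-04] 0.08495026094436457 [-0.14045415  0.59652395  0.46131668  1.7286908  -0.3272932   0.89318909
 -1.11076833]
```

View pics/s9.png

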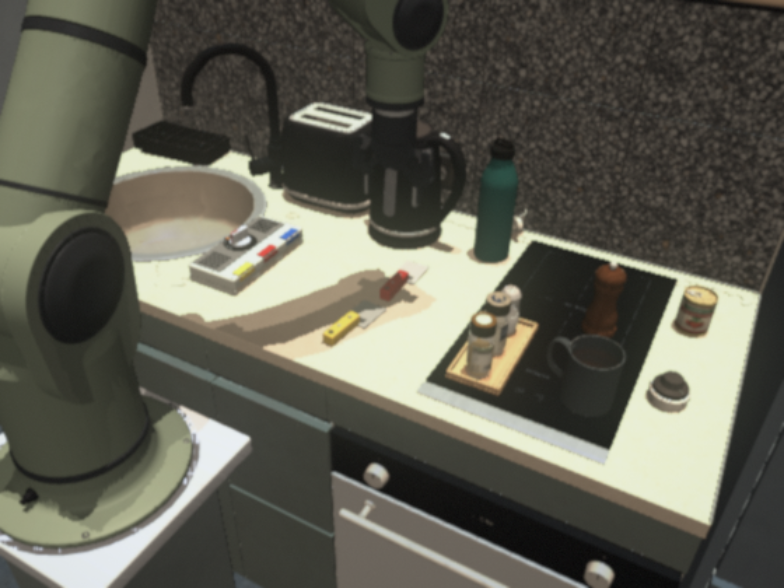

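View pics/w9.png

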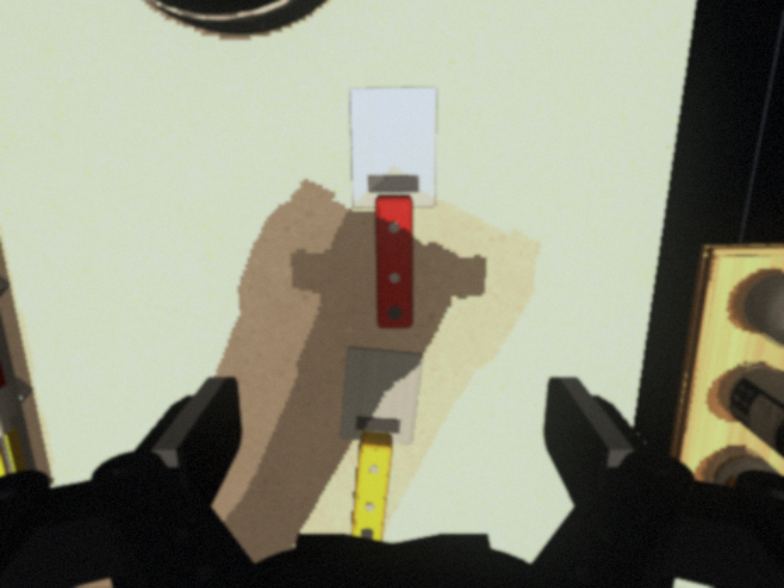

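All three stand upright on the tray. The red handle runs from (394,196) to (395,327) and the blade tip is at (394,88), so it is almost in line with the tool.

Run:
```python
from h import *
import json
i=json.load(open('w9.json'))
def P(n,u,v,z): print(n,np.round(ray('wrist',(u/1.4,v/1.4),z,i)*1000,1))
P('F',394,196,.022);P('R',395,327,.022);P('tipL',350,88,.004);P('tipR',437,88,.004);P('tip',393.5,88,.004)
P('yF',376,433,.022);P('yTL',347,347,.004);P('yTR',421,353,.004)
```

```text
F [ 623.2 -162.5   22. ]
R [ 544.3 -163.2   22. ]
tipL [ 681.8 -137.5    4. ]
tipR [ 681.9 -186.8    4. ]
tip [ 681.8 -162.2    4. ]
yF [ 471.2 -151.1   22. ]
yTL [ 523.7 -132.1    4. ]
yTR [ 519.5 -180.4    4. ]
```

>>> {"api": "apply_moves", "payload": {
  "rows": [
    {"x":0,"y":-1,"z":-40,"spin":0},
    {"x":0,"y":0,"z":-45,"spin":0},
    {"x":0,"y":0,"z":-45,"spin":0},
    {"x":0,"y":0,"z":-32,"spin":0},
    {"x":0,"y":0,"z":0,"spin":0}
  ]
}}

```text
time_s: 18.95
position: [0.5803, -0.1629, 0.0104]
tcp_rot: [0.707, -0.707, -0.003, 0.002]
ft_force: [-1.2, -0.1, 1.6]
width: 0.0849
```

>>> {"api": "apply_moves", "payload": {
  "rows": [
    {"x":0,"y":0,"z":-8,"spin":0},
    {"x":0,"y":0,"z":0,"spin":0}
  ]
}}

```text
time_s: 19.15
position: [0.5833, -0.1635, 0.0069]
tcp_rot: [0.707, -0.707, 0.001, -0.0]
ft_force: [-0.3, 0.3, -0.1]
width: 0.0848
```

>>> {"api": "apply_moves", "payload": {
  "hand": 12,
  "rows": [
    {"x":0,"y":0,"z":0,"spin":0},
    {"x":0,"y":0,"z":0,"spin":0},
    {"x":0,"y":0,"z":0,"spin":0},
    {"x":0,"y":0,"z":0,"spin":0},
    {"x":0,"y":0,"z":0,"spin":0}
  ]
}}

```text
time_s: 19.65
position: [0.5831, -0.1632, 0.0067]
tcp_rot: [0.707, -0.707, 0.0, -0.0]
ft_force: [-0.9, 0.9, 7.2]
width: 0.0204
```

Run:
```python
from h import *
s=r.get_state();print(s['time_s'],s['position'],s['width'],s['ft_force'])
snap('wrist','w10.png',1)
```

```text
19.65 [ 0.5831111  -0.16317827  0.00668791] 0.020437411853009933 [-0.88072246  0.9487299   7.19327585]
```

View pics/w10.png

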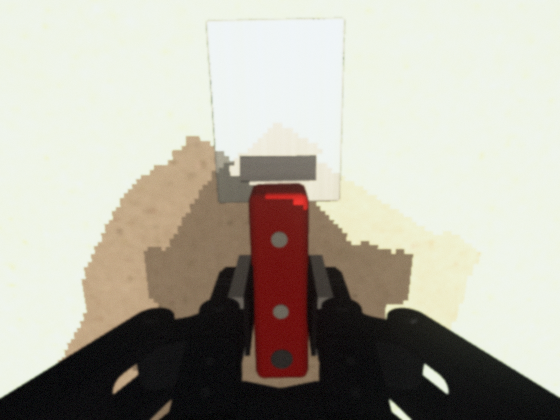

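It's gripped at 20.4 mm with the handle centred. Next I'll lift it and turn it 90° towards the dryer.

>>> {"api": "apply_moves", "payload": {
  "rows": [
    {"x":0,"y":0,"z":10,"spin":0},
    {"x":0,"y":0,"z":20,"spin":0},
    {"x":-5,"y":12,"z":0,"spin":5},
    {"x":-5,"y":12,"z":0,"spin":8},
    {"x":-5,"y":12,"z":0,"spin":8}
  ]
}}

```text
time_s: 20.2
position: [0.5676, -0.1269, 0.0367]
tcp_rot: [0.826, -0.564, 0.0, 0.0]
ft_force: [-0.1, 0.1, -2.1]
width: 0.0206
```

>>> {"api": "apply_moves", "payload": {
  "rows": [
    {"x":-5,"y":12,"z":0,"spin":8},
    {"x":-5,"y":12,"z":0,"spin":8},
    {"x":-5,"y":12,"z":0,"spin":8},
    {"x":-5,"y":12,"z":0,"spin":8},
    {"x":-5,"y":12,"z":0,"spin":8}
  ]
}}

```text
time_s: 20.7
position: [0.5426, -0.067, 0.0366]
tcp_rot: [0.969, -0.247, 0.0, 0.0]
ft_force: [-1.3, -0.4, -0.9]
width: 0.0206
```

>>> {"api": "apply_moves", "payload": {
  "rows": [
    {"x":-5,"y":12,"z":0,"spin":8},
    {"x":-5,"y":7,"z":0,"spin":8},
    {"x":-5,"y":0,"z":0,"spin":8},
    {"x":0,"y":0,"z":0,"spin":5},
    {"x":0,"y":0,"z":0,"spin":0}
  ]
}}

```text
time_s: 21.2
position: [0.5278, -0.0487, 0.0365]
tcp_rot: [1.0, 0.001, 0.0, 0.0]
ft_force: [0.5, 0.7, -1.7]
width: 0.0203
```

Run:
```python
from h import *
s=r.get_state();print(s['time_s'],s['position'],s['tcp_rot'],s['width'],s['ft_force'],s['joints'])
i=r.camera_info('wrist')
snap('wrist','w11.png',1.4)
snap('top','t11.png',1.4)
import json;json.dump({k:np.array(v).tolist() for k,v in i.items() if k in('intrinsics','cam_to_world')},open('w11.json','w'))
```

```text
21.2 [ 0.52775208 -0.04867091  0.03654801] [9.99999653e-01 8.01053609e-04 1.69696190e-04 1.55194638e-04] 0.020320313577961945 [ 0.54812408  0.70886248 -1.65266858] [ 0.01167868  0.66855968 -0.04332329  1.98090393  0.05743281  0.49294046
 -0.07132245]
```

View pics/w11.png

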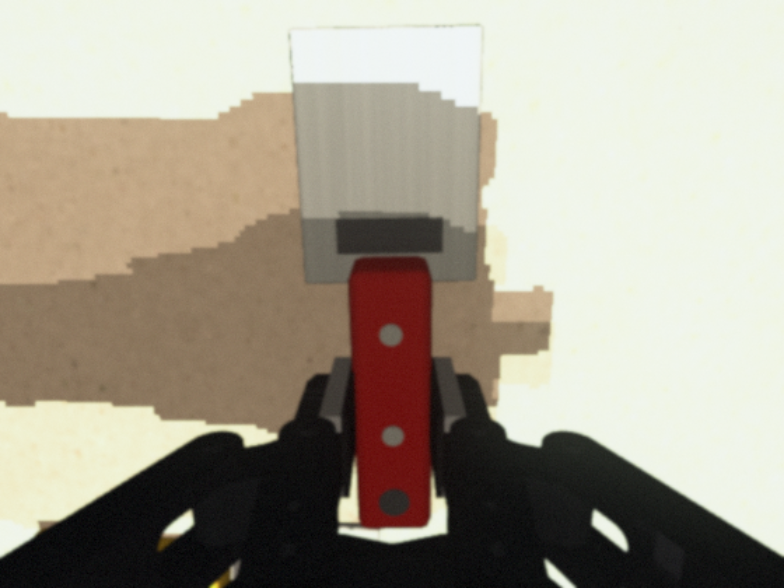

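View pics/t11.png

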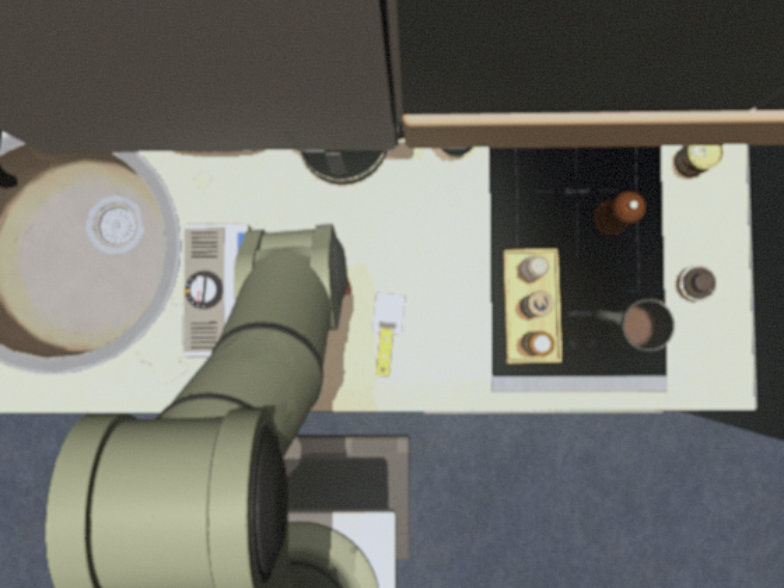

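The handle is along column 391 and the blade tip centre is at (386,27), so it's close to straight. I'll compute the tip in world coordinates.

Run:
```python
from h import *
import json
i=json.load(open('w11.json'))
def P(n,u,v,z): print(n,np.round(ray('wrist',(u/1.4,v/1.4),z,i)*1000,1))
P('tipL',290,29,.034);P('tipR',482,25,.034);P('bL',303,283,.034);P('bR',476,281,.034);P('F',391,258,.052);P('R',394,526,.052)
```

```text
tipL [502.3  48.1  34. ]
tipR [550.9  49.1  34. ]
bL [502.5 -18.7  34. ]
bR [552.6 -18.   34. ]
F [528.   -7.1  52. ]
R [529.  -87.8  52. ]
```

>>> {"api": "apply_moves", "payload": {
  "rows": [
    {"x":1,"y":0,"z":-15,"spin":-0.7},
    {"x":0,"y":0,"z":-13,"spin":0},
    {"x":0,"y":8,"z":0,"spin":0},
    {"x":0,"y":0,"z":0,"spin":0}
  ]
}}

```text
time_s: 21.7
position: [0.5282, -0.0393, 0.0068]
tcp_rot: [1.0, -0.006, -0.001, -0.0]
ft_force: [-0.1, 1.0, -1.5]
width: 0.0201
```

Run:
```python
from h import *
s=r.get_state();print(s['time_s'],s['position'],s['tcp_rot'],s['width'],s['ft_force'])
i=r.camera_info('wrist')
snap('wrist','w12.png',1.4)
import json;json.dump({k:np.array(v).tolist() for k,v in i.items() if k in('intrinsics','cam_to_world')},open('w12.json','w'))
```

```text
21.7 [ 0.52819171 -0.03930558  0.0067719 ] [ 9.99983645e-01 -5.65884847e-03 -8.19333964e-04 -1.29510931e-04] 0.02008193235266557 [-0.12656879  0.99757816 -1.48732383]
```

View pics/w12.png

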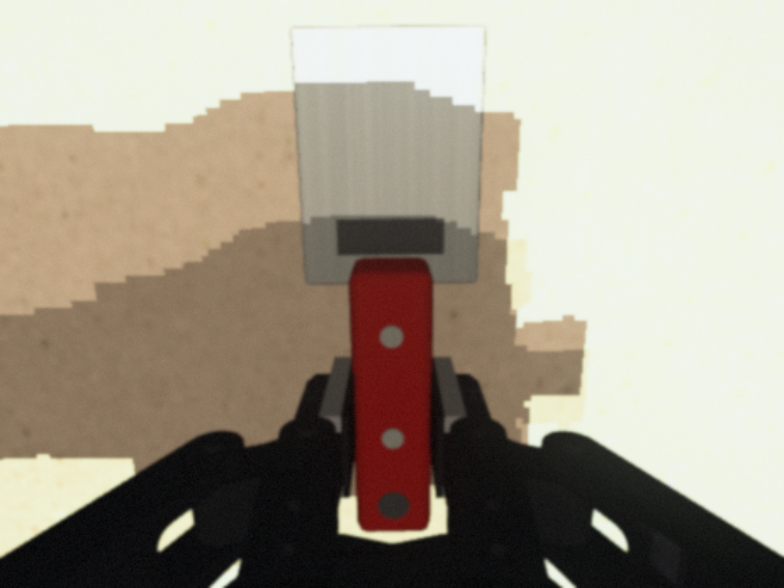

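>>> {"api": "apply_moves", "payload": {
  "rows": [
    {"x":0,"y":15,"z":0,"spin":0},
    {"x":0,"y":12,"z":0,"spin":0},
    {"x":0,"y":12,"z":0,"spin":0},
    {"x":0,"y":0,"z":0,"spin":0}
  ]
}}

```text
time_s: 22.15
position: [0.5287, 0.0008, 0.008]
tcp_rot: [1.0, -0.005, -0.0, -0.0]
ft_force: [0.5, -0.3, -1.3]
width: 0.0209
```

Run:
```python
from h import *
s=r.get_state();print(s['time_s'],s['position'],s['tcp_rot'],s['width'],s['ft_force'])
i=r.camera_info('wrist')
snap('wrist','w13.png',1.4)
import json;json.dump({k:np.array(v).tolist() for k,v in i.items() if k in('intrinsics','cam_to_world')},open('w13.json','w'))
```

```text
22.15 [0.52872404 0.00083691 0.00795913] [ 9.99989074e-01 -4.65932229e-03 -1.22139211e-05 -3.77006498e-04] 0.020870721891179594 [ 0.45639388 -0.3031927  -1.34342061]
```

View pics/w13.png

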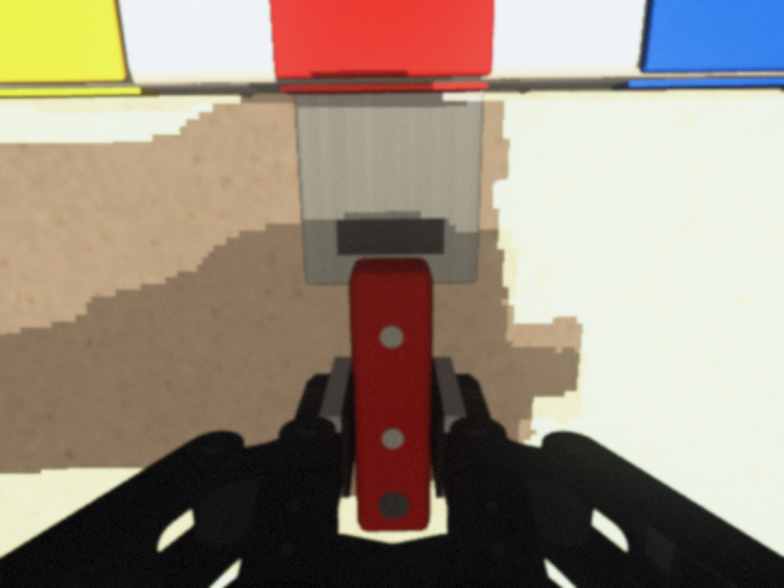

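The tip is already inside the red slot's mouth and the tag is centred at column 384. I'll check the offset.

Run:
```python
from h import *
import json
i=json.load(open('w13.json'))
def P(n,u,v,z): print(n,np.round(ray('wrist',(u/1.4,v/1.4),z,i)*1000,1))
P('tagL',277,78,.036);P('tagR',493,75,.036);P('blueL',642,72,.036);P('yelR',130,80,.036)
P('bL',296,100,.005);P('bR',484,100,.005);P('F',391,260,.024);P('R',393,530,.024)
```

```text
tagL [506.5  83.2  36. ]
tagR [550.7  83.3  36. ]
blueL [581.1  83.6  36. ]
yelR [476.4  83.1  36. ]
bL [504.8  81.    5. ]
bR [554.2  80.5   5. ]
F [529.4  42.   24. ]
R [529.2 -39.2  24. ]
```

>>> {"api": "apply_moves", "payload": {
  "rows": [
    {"x":-0.5,"y":10,"z":0,"spin":0},
    {"x":0,"y":10,"z":0,"spin":0},
    {"x":0,"y":10,"z":0,"spin":0},
    {"x":0,"y":4,"z":0,"spin":0},
    {"x":0,"y":0,"z":0,"spin":0}
  ]
}}

```text
time_s: 22.7
position: [0.5282, 0.0336, 0.008]
tcp_rot: [1.0, -0.005, 0.0, -0.0]
ft_force: [-0.0, 0.1, -1.8]
width: 0.0204
```

>>> {"api": "apply_moves", "payload": {
  "rows": [
    {"x":0,"y":2,"z":0,"spin":0},
    {"x":0,"y":2,"z":0,"spin":0},
    {"x":0,"y":0,"z":0,"spin":0}
  ]
}}

```text
time_s: 23.0
position: [0.5282, 0.0368, 0.008]
tcp_rot: [1.0, -0.006, -0.0, -0.0]
ft_force: [-0.4, 0.4, -1.8]
width: 0.0202
```

>>> {"api": "apply_moves", "payload": {
  "rows": [
    {"x":0,"y":2,"z":0,"spin":0},
    {"x":0,"y":2,"z":0,"spin":0},
    {"x":0,"y":0,"z":0,"spin":0}
  ]
}}

```text
time_s: 23.3
position: [0.5282, 0.0411, 0.008]
tcp_rot: [1.0, -0.006, 0.0, -0.0]
ft_force: [0.1, 1.3, -2.8]
width: 0.0209
```

>>> {"api": "apply_moves", "payload": {
  "rows": [
    {"x":0,"y":2,"z":0,"spin":0},
    {"x":0,"y":0,"z":0,"spin":0}
  ]
}}

```text
time_s: 23.5
position: [0.5282, 0.043, 0.008]
tcp_rot: [1.0, -0.006, 0.0, -0.0]
ft_force: [0.2, -0.1, -0.3]
width: 0.021
```

Run:
```python
from h import *
s=r.get_state();print(s['time_s'],s['position'],s['width'],s['ft_force'])
snap('wrist','w14.png',1)
```

```text
23.5 [0.52821146 0.04299138 0.00804815] 0.021012895413720648 [ 0.18381623 -0.05176539 -0.33875529]
```

View pics/w14.png

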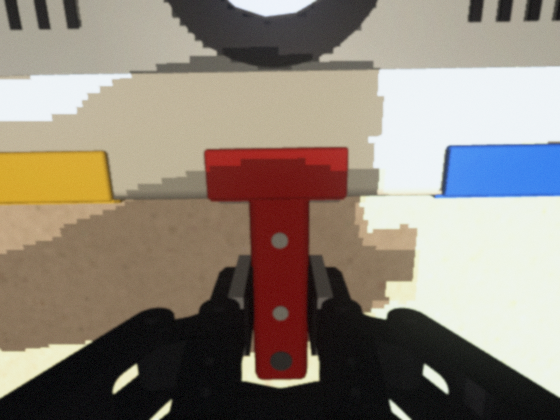

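The handle is at the tag's edge but there is no contact force yet, so I'll push on gently.

>>> {"api": "apply_moves", "payload": {
  "rows": [
    {"x":0,"y":2,"z":0,"spin":0},
    {"x":0,"y":0,"z":0,"spin":0}
  ]
}}

```text
time_s: 23.75
position: [0.5282, 0.0442, 0.008]
tcp_rot: [1.0, -0.006, -0.0, 0.0]
ft_force: [0.7, -4.4, -0.1]
width: 0.0203
```

>>> {"api": "apply_moves", "payload": {
  "rows": [
    {"x":0,"y":0.5,"z":-1,"spin":0},
    {"x":0,"y":0,"z":0,"spin":0}
  ]
}}

```text
time_s: 23.95
position: [0.5282, 0.0442, 0.0071]
tcp_rot: [1.0, -0.006, -0.0, 0.001]
ft_force: [-0.4, -7.1, 1.9]
width: 0.0208
```

>>> {"api": "apply_moves", "payload": {
  "hand": 60,
  "rows": [
    {"x":0,"y":0,"z":0,"spin":0},
    {"x":0,"y":0,"z":0,"spin":0},
    {"x":0,"y":0,"z":0,"spin":0}
  ]
}}

```text
time_s: 24.25
position: [0.5283, 0.0455, 0.0071]
tcp_rot: [1.0, -0.006, 0.0, -0.0]
ft_force: [0.2, 0.7, -0.5]
width: 0.0596
```

>>> {"api": "apply_moves", "payload": {
  "hand": 60,
  "rows": [
    {"x":0,"y":0,"z":20,"spin":0},
    {"x":0,"y":0,"z":45,"spin":0},
    {"x":0,"y":-10,"z":45,"spin":0},
    {"x":0,"y":-10,"z":40,"spin":0},
    {"x":0,"y":-10,"z":20,"spin":0}
  ]
}}

```text
time_s: 24.75
position: [0.5291, 0.0151, 0.1805]
tcp_rot: [1.0, -0.006, 0.002, -0.0]
ft_force: [0.9, -0.3, -1.0]
width: 0.0599
```

Run:
```python
from h import *
s=r.get_state();print(s['time_s'],s['position'],s['width'],s['ft_force'])
i=r.camera_info('wrist')
snap('wrist','w15.png',1.4)
import json;json.dump({k:np.array(v).tolist() for k,v in i.items() if k in('intrinsics','cam_to_world')},open('w15.json','w'))
```

```text
24.75 [0.52914037 0.01512595 0.18047843] 0.0598989030184562 [ 0.93056561 -0.25406625 -0.97532258]
```

View pics/w15.png

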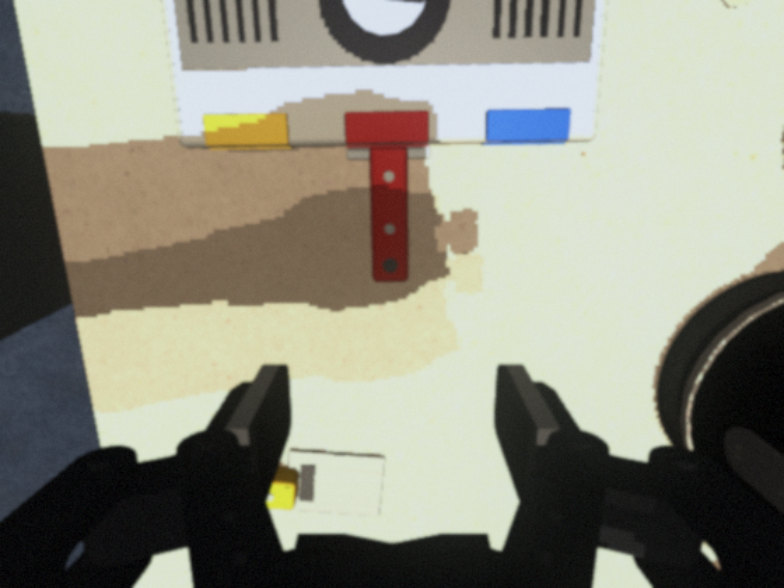

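The red scraper is in its slot with the handle at the dryer front: rear end at (390,281), tag edge at row 146.

Run:
```python
from h import *
import json
i=json.load(open('w15.json'))
def P(n,u,v,z): print(n,np.round(ray('wrist',(u/1.4,v/1.4),z,i)*1000,1))
P('R',390,281,.022);P('tagfrontL',346,146,.036);P('tagfrontR',428,146,.036);P('dryer bottom-left',185,147,.036)
P('yblade',384,456,.004)
```

```text
R [529.1   2.8  22. ]
tagfrontL [506.6  81.4  36. ]
tagfrontR [550.3  80.9  36. ]
dryer bottom-left [421.   81.9  36. ]
yblade [ 523.2 -130.4    4. ]
```

The red handle rear is at y = 2.8 mm, so its front is at about 82.8 mm, flush with the dryer face. Now the yellow scraper.

>>> {"api": "apply_moves", "payload": {
  "hand": 85,
  "rows": [
    {"x":-8,"y":-14,"z":0,"spin":-8},
    {"x":-8,"y":-14,"z":0,"spin":-8},
    {"x":-8,"y":-14,"z":0,"spin":-8},
    {"x":-8,"y":-14,"z":0,"spin":-8},
    {"x":-8,"y":-14,"z":0,"spin":-8}
  ]
}}

```text
time_s: 25.3
position: [0.4878, -0.0551, 0.1769]
tcp_rot: [0.937, -0.35, -0.0, -0.0]
ft_force: [0.6, 0.5, 0.2]
width: 0.085
```

>>> {"api": "apply_moves", "payload": {
  "rows": [
    {"x":-8,"y":-14,"z":0,"spin":-8},
    {"x":-8,"y":-14,"z":0,"spin":-8},
    {"x":-8,"y":-14,"z":0,"spin":-8},
    {"x":-8,"y":-14,"z":0,"spin":-8},
    {"x":-8,"y":-14,"z":0,"spin":-8}
  ]
}}

```text
time_s: 25.8
position: [0.4478, -0.1251, 0.1769]
tcp_rot: [0.76, -0.649, -0.0, -0.0]
ft_force: [-0.1, 0.3, 0.4]
width: 0.0852
```

>>> {"api": "apply_moves", "payload": {
  "rows": [
    {"x":-8,"y":-14,"z":0,"spin":-8},
    {"x":-8,"y":-9,"z":0,"spin":-6},
    {"x":-5,"y":0,"z":0,"spin":0},
    {"x":0,"y":0,"z":0,"spin":0}
  ]
}}

```text
time_s: 26.2
position: [0.4268, -0.1473, 0.1769]
tcp_rot: [-0.679, 0.734, 0.0, -0.0]
ft_force: [0.6, 0.6, -0.3]
width: 0.085
```

Run:
```python
from h import *
s=r.get_state();print(s['time_s'],s['position'],s['tcp_rot'],s['joints'])
i=r.camera_info('wrist')
snap('wrist','w16.png',1.4)
import json;json.dump({k:np.array(v).tolist() for k,v in i.items() if k in('intrinsics','cam_to_world')},open('w16.json','w'))
```

```text
26.2 [ 0.42680093 -0.14729673  0.17692951] [-6.78935459e-01  7.34197926e-01  2.10778968e-04 -5.54014146e-05] [-0.14484164  0.35742678  0.43444925  2.11124781 -0.22624875  0.71688983
 -1.21187989]
```

View pics/w16.png

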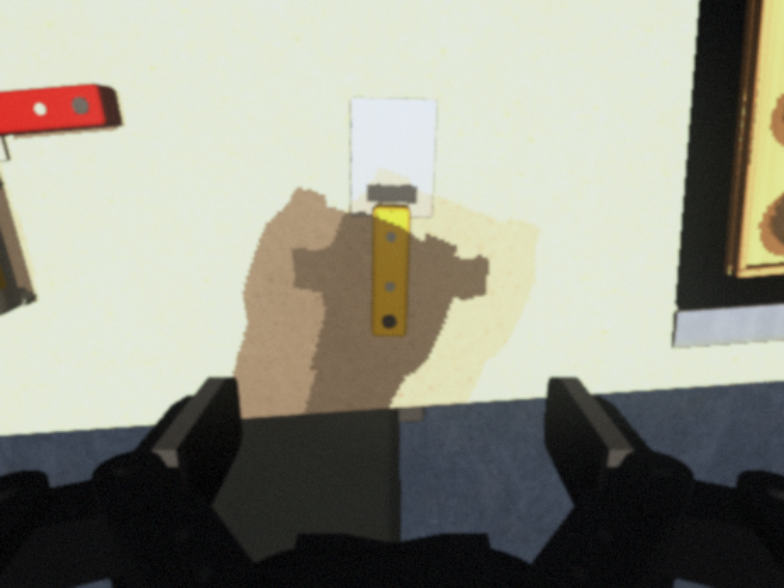

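The yellow handle runs from (392,205) to (390,335) and the blade tip is at (393,98). I'll also check that the red handle at the left hasn't moved.

Run:
```python
from h import *
import json
i=json.load(open('w16.json'))
def P(n,u,v,z): print(n,np.round(ray('wrist',(u/1.4,v/1.4),z,i)*1000,1))
P('F',391.5,206,.022);P('R',389,335,.022);P('tipL',350,98,.004);P('tipR',437,98,.004)
P('redRear',101,107,.022);P('bladecorner',6,160,.004)
```

```text
F [ 461.6 -151.1   22. ]
R [ 383.4 -143.4   22. ]
tipL [ 522.3 -132.1    4. ]
tipR [ 518.5 -181.6    4. ]
redRear [526.9   1.3  22. ]
bladecorner [503.9  73.5   4. ]
```

>>> {"api": "apply_moves", "payload": {
  "rows": [
    {"x":-2,"y":0,"z":-40,"spin":-0.5},
    {"x":0,"y":0,"z":-45,"spin":0},
    {"x":0,"y":0,"z":-45,"spin":0},
    {"x":0,"y":0,"z":-30,"spin":0},
    {"x":0,"y":0,"z":0,"spin":0}
  ]
}}

```text
time_s: 26.75
position: [0.4237, -0.1468, 0.0142]
tcp_rot: [-0.675, 0.737, 0.002, -0.001]
ft_force: [0.9, -0.0, 0.4]
width: 0.0851
```

>>> {"api": "apply_moves", "payload": {
  "rows": [
    {"x":0,"y":0,"z":-8,"spin":0},
    {"x":0,"y":0,"z":-2,"spin":0},
    {"x":0,"y":0,"z":0,"spin":0}
  ]
}}

```text
time_s: 27.05
position: [0.426, -0.1477, 0.008]
tcp_rot: [-0.675, 0.738, -0.001, 0.001]
ft_force: [0.3, -0.3, -0.5]
width: 0.0851
```

>>> {"api": "apply_moves", "payload": {
  "hand": 12,
  "rows": [
    {"x":0,"y":0,"z":0,"spin":0},
    {"x":0,"y":0,"z":0,"spin":0},
    {"x":0,"y":0,"z":0,"spin":0},
    {"x":0,"y":0,"z":0,"spin":0},
    {"x":0,"y":0,"z":0,"spin":0}
  ]
}}

```text
time_s: 27.55
position: [0.4253, -0.1477, 0.0074]
tcp_rot: [-0.675, 0.738, -0.0, 0.0]
ft_force: [-1.2, 1.0, 10.2]
width: 0.0202
```

Run:
```python
from h import *
snap('wrist','w17.png',1)
```

```text
(no output)
```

View pics/w17.png

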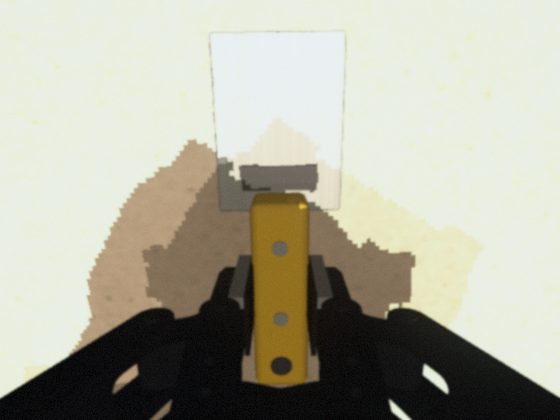

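It's gripped cleanly. Next I'll lift it, turn it 95° and move it in front of the yellow slot.

>>> {"api": "apply_moves", "payload": {
  "rows": [
    {"x":0,"y":0,"z":10,"spin":0},
    {"x":0,"y":0,"z":20,"spin":0},
    {"x":3,"y":8,"z":0,"spin":5},
    {"x":3,"y":10,"z":0,"spin":8},
    {"x":3,"y":10,"z":0,"spin":8}
  ]
}}

```text
time_s: 28.1
position: [0.4344, -0.1195, 0.0377]
tcp_rot: [0.799, -0.601, 0.0, 0.0]
ft_force: [0.9, 0.4, -1.3]
width: 0.0201
```

>>> {"api": "apply_moves", "payload": {
  "rows": [
    {"x":3,"y":10,"z":0,"spin":8},
    {"x":3,"y":10,"z":0,"spin":8},
    {"x":3,"y":10,"z":0,"spin":8},
    {"x":3,"y":10,"z":0,"spin":8},
    {"x":3,"y":10,"z":0,"spin":8}
  ]
}}

```text
time_s: 28.6
position: [0.4493, -0.0696, 0.0376]
tcp_rot: [0.957, -0.291, 0.0, 0.0]
ft_force: [0.6, 0.2, -1.6]
width: 0.0205
```

>>> {"api": "apply_moves", "payload": {
  "rows": [
    {"x":3,"y":10,"z":0,"spin":8},
    {"x":3,"y":8,"z":0,"spin":8},
    {"x":0,"y":6,"z":0,"spin":8},
    {"x":0,"y":0,"z":0,"spin":8},
    {"x":0,"y":0,"z":0,"spin":2}
  ]
}}

```text
time_s: 29.1
position: [0.4552, -0.046, 0.0374]
tcp_rot: [1.0, 0.0, 0.0, 0.0]
ft_force: [0.7, -0.3, -0.3]
width: 0.0204
```

>>> {"api": "apply_moves", "payload": {
  "rows": [
    {"x":0,"y":0,"z":0,"spin":0}
  ]
}}

```text
time_s: 29.2
position: [0.4552, -0.0462, 0.0373]
tcp_rot: [1.0, -0.003, 0.0, 0.0]
ft_force: [0.2, -0.4, -0.4]
width: 0.0203
```

Run:
```python
from h import *
s=r.get_state();print(s['time_s'],s['position'],s['tcp_rot'],s['width'],s['ft_force'],s['joints'])
i=r.camera_info('wrist')
snap('wrist','w18.png',1.4)
import json;json.dump({k:np.array(v).tolist() for k,v in i.items() if k in('intrinsics','cam_to_world')},open('w18.json','w'))
```

```text
29.2 [ 0.4551832  -0.04616005  0.03730308] [ 9.99996179e-01 -2.75919084e-03  2.43531923e-05  1.67933147e-04] 0.02028678385330799 [ 0.23631622 -0.44846105 -0.43948526] [ 0.05582883  0.60115422 -0.10992185  2.16141288  0.16620481  0.38663199
 -0.194592  ]
```

View pics/w18.png

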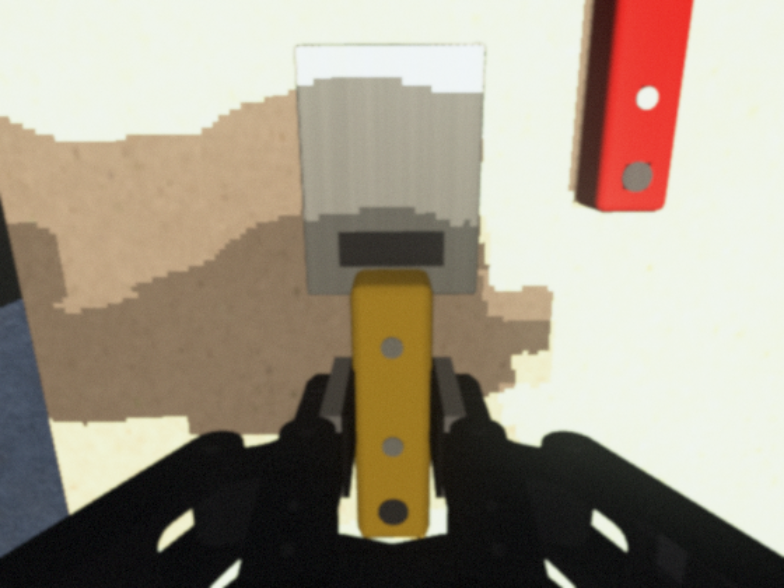

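The blade is straight (columns 296–486, same centre as the handle), and the red handle sits clear at the right. I'll lower it and start inserting.

>>> {"api": "apply_moves", "payload": {
  "rows": [
    {"x":0,"y":0,"z":-15,"spin":0},
    {"x":0,"y":0,"z":-14,"spin":0},
    {"x":0,"y":15,"z":0,"spin":0},
    {"x":0,"y":15,"z":0,"spin":0},
    {"x":0,"y":0,"z":0,"spin":0}
  ]
}}

```text
time_s: 29.75
position: [0.4553, -0.0142, 0.008]
tcp_rot: [1.0, -0.002, 0.0, -0.0]
ft_force: [0.8, -0.5, -1.3]
width: 0.0205
```

>>> {"api": "apply_moves", "payload": {
  "rows": [
    {"x":0,"y":12,"z":0,"spin":0},
    {"x":0,"y":4,"z":0,"spin":0},
    {"x":0,"y":0,"z":0,"spin":0}
  ]
}}

```text
time_s: 30.05
position: [0.4552, 0.0007, 0.0081]
tcp_rot: [1.0, -0.001, 0.0, -0.0]
ft_force: [-0.1, -0.1, -1.5]
width: 0.0202
```

Run:
```python
from h import *
s=r.get_state();print(s['time_s'],s['position'],s['tcp_rot'],s['width'],s['ft_force'])
i=r.camera_info('wrist')
snap('wrist','w19.png',1.4)
import json;json.dump({k:np.array(v).tolist() for k,v in i.items() if k in('intrinsics','cam_to_world')},open('w19.json','w'))
```

```text
30.05 [0.45524117 0.00072591 0.00808968] [ 9.99998996e-01 -1.41605828e-03  3.83233428e-05 -2.83668188e-05] 0.020244552112625446 [-0.08423722 -0.09828845 -1.50885388]
```

View pics/w19.png

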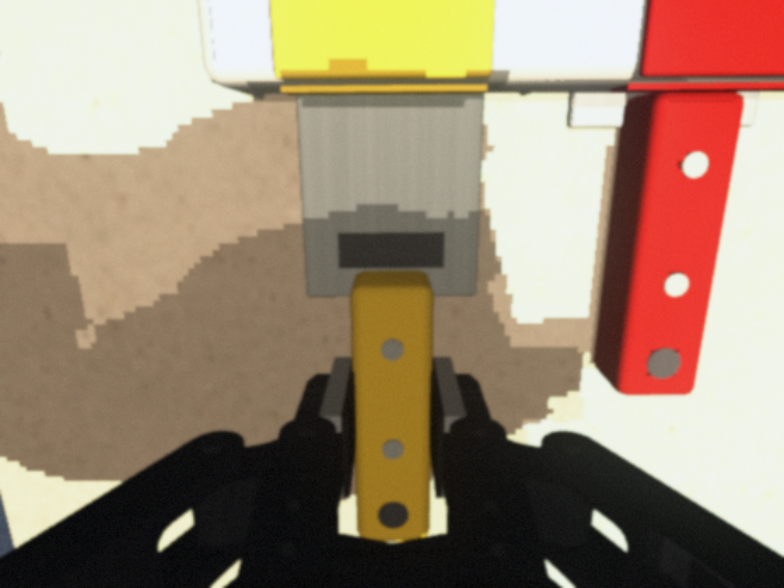

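The blade is in the yellow slot's mouth and centred within about 1 mm, so I'll push in.

>>> {"api": "apply_moves", "payload": {
  "rows": [
    {"x":-0.7,"y":10,"z":0,"spin":0},
    {"x":0,"y":10,"z":0,"spin":0},
    {"x":0,"y":10,"z":0,"spin":0},
    {"x":0,"y":8,"z":0,"spin":0},
    {"x":0,"y":0,"z":0,"spin":0}
  ]
}}

```text
time_s: 30.6
position: [0.4545, 0.0398, 0.008]
tcp_rot: [1.0, -0.0, 0.0, -0.0]
ft_force: [0.2, -0.6, -1.5]
width: 0.0206
```

>>> {"api": "apply_moves", "payload": {
  "rows": [
    {"x":0,"y":2,"z":0,"spin":0},
    {"x":0,"y":2,"z":0,"spin":0},
    {"x":0,"y":0,"z":0,"spin":0}
  ]
}}

```text
time_s: 30.9
position: [0.4545, 0.0422, 0.008]
tcp_rot: [1.0, -0.002, 0.0, -0.0]
ft_force: [0.2, -0.3, -0.7]
width: 0.0204
```

>>> {"api": "apply_moves", "payload": {
  "rows": [
    {"x":0,"y":2,"z":0,"spin":0},
    {"x":0,"y":0,"z":0,"spin":0}
  ]
}}

```text
time_s: 31.1
position: [0.4545, 0.0443, 0.008]
tcp_rot: [1.0, -0.002, -0.0, -0.0]
ft_force: [0.6, 0.4, -0.9]
width: 0.0206
```

>>> {"api": "apply_moves", "payload": {
  "rows": [
    {"x":0,"y":2,"z":0,"spin":0},
    {"x":0,"y":0,"z":0,"spin":0}
  ]
}}

```text
time_s: 31.3
position: [0.4545, 0.0465, 0.0081]
tcp_rot: [1.0, -0.001, 0.0, -0.0]
ft_force: [0.3, -0.3, -0.9]
width: 0.0202
```

>>> {"api": "apply_moves", "payload": {
  "rows": [
    {"x":0,"y":1,"z":0,"spin":0},
    {"x":0,"y":0,"z":0,"spin":0}
  ]
}}

```text
time_s: 31.5
position: [0.4545, 0.0473, 0.0081]
tcp_rot: [1.0, -0.001, -0.0, -0.0]
ft_force: [0.2, -0.4, -0.6]
width: 0.0203
```

>>> {"api": "apply_moves", "payload": {
  "rows": [
    {"x":0,"y":1.5,"z":0,"spin":0},
    {"x":0,"y":0,"z":0,"spin":0}
  ]
}}

```text
time_s: 31.7
position: [0.4544, 0.048, 0.008]
tcp_rot: [1.0, -0.002, -0.0, 0.0]
ft_force: [1.0, -4.8, -0.3]
width: 0.02
```

Run:
```python
from h import *
s=r.get_state();print(s['time_s'],s['position'],s['ft_force'])
snap('wrist','w20.png',1)
```

```text
31.7 [0.4544295  0.04797749 0.00802313] [ 0.97104741 -4.75192088 -0.28987025]
```

View pics/w20.png

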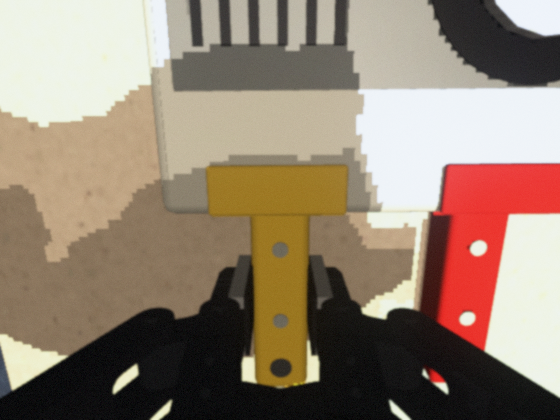

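Contact at about 4.8 N, with the handle at the tag. I'll release and rise.

>>> {"api": "apply_moves", "payload": {
  "rows": [
    {"x":0,"y":0,"z":-1,"spin":0},
    {"x":0,"y":0,"z":0,"spin":0}
  ]
}}

```text
time_s: 31.95
position: [0.4544, 0.048, 0.007]
tcp_rot: [1.0, -0.002, -0.0, 0.0]
ft_force: [1.3, -5.3, 1.3]
width: 0.021
```

>>> {"api": "apply_moves", "payload": {
  "hand": 60,
  "rows": [
    {"x":0,"y":0,"z":0,"spin":0},
    {"x":0,"y":0,"z":0,"spin":0},
    {"x":0,"y":0,"z":0,"spin":0}
  ]
}}

```text
time_s: 32.25
position: [0.4545, 0.0489, 0.0071]
tcp_rot: [1.0, -0.001, 0.0, -0.0]
ft_force: [-0.1, 0.1, -0.4]
width: 0.0599
```

>>> {"api": "apply_moves", "payload": {
  "rows": [
    {"x":0,"y":0,"z":20,"spin":0},
    {"x":0,"y":0,"z":45,"spin":0},
    {"x":5,"y":0,"z":45,"spin":0},
    {"x":15,"y":10,"z":45,"spin":0},
    {"x":20,"y":10,"z":45,"spin":0}
  ]
}}

```text
time_s: 32.75
position: [0.4941, 0.0688, 0.2093]
tcp_rot: [1.0, -0.002, 0.0, -0.0]
ft_force: [0.7, -0.6, -0.4]
width: 0.0599
```

>>> {"api": "apply_moves", "payload": {
  "rows": [
    {"x":15,"y":15,"z":0,"spin":8},
    {"x":15,"y":15,"z":0,"spin":8},
    {"x":5,"y":15,"z":0,"spin":8},
    {"x":0,"y":15,"z":0,"spin":8},
    {"x":0,"y":15,"z":0,"spin":8}
  ]
}}

```text
time_s: 33.25
position: [0.5293, 0.1444, 0.2067]
tcp_rot: [0.939, 0.343, -0.0, -0.0]
ft_force: [0.3, -0.0, -0.1]
width: 0.06
```

>>> {"api": "apply_moves", "payload": {
  "rows": [
    {"x":0,"y":9,"z":0,"spin":8},
    {"x":0,"y":0,"z":0,"spin":8},
    {"x":0,"y":0,"z":0,"spin":8},
    {"x":0,"y":0,"z":0,"spin":8},
    {"x":0,"y":0,"z":0,"spin":8}
  ]
}}

```text
time_s: 33.75
position: [0.5292, 0.1528, 0.2068]
tcp_rot: [0.765, 0.644, -0.0, -0.0]
ft_force: [0.3, 0.3, -0.1]
width: 0.0599
```

>>> {"api": "apply_moves", "payload": {
  "rows": [
    {"x":0,"y":0,"z":0,"spin":8},
    {"x":0,"y":0,"z":0,"spin":2},
    {"x":0,"y":0,"z":0,"spin":0}
  ]
}}

```text
time_s: 34.05
position: [0.5293, 0.1526, 0.2067]
tcp_rot: [0.708, 0.706, -0.0, -0.0]
ft_force: [-1.1, -0.1, 0.1]
width: 0.0601
```

Run:
```python
from h import *
s=r.get_state();print(s['time_s'],s['position'],s['tcp_rot'],s['joints'])
i=r.camera_info('wrist')
snap('wrist','w21.png',1.4);snap('scene','s21.png',1.4)
import json;json.dump({k:np.array(v).tolist() for k,v in i.items() if k in('intrinsics','cam_to_world')},open('w21.json','w'))
```

```text
34.05 [0.52932092 0.15257412 0.20672741] [ 7.08038703e-01  7.06173619e-01 -6.42159023e-05 -1.07960541e-04] [-0.0189659   0.47097192 -0.50201529  1.80435449  0.27441467  0.93591481
  0.9287763 ]
```

View pics/w21.png

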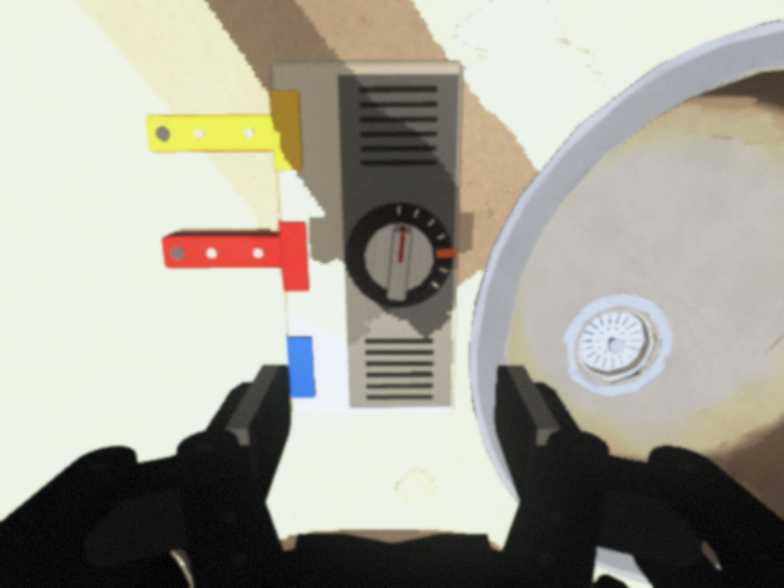

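View pics/s21.png

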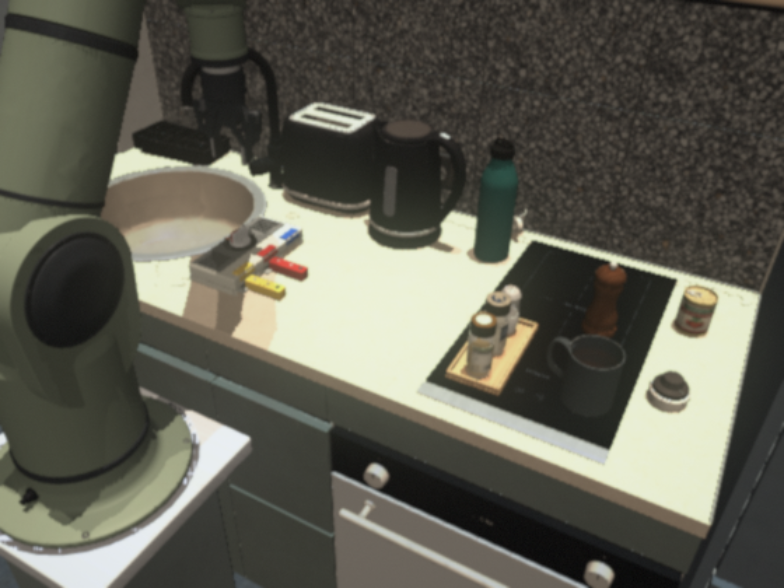

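Both handles butt against the dryer, and the pointer points toward the robot (up in the wrist view), at about the 0 tick at (399,210). The orange mark is at (446,253). Now to compute the geometry.

Run:
```python
from h import *
import json
i=json.load(open('w21.json'))
def P(n,u,v,z): 
    p=ray('wrist',(u/1.4,v/1.4),z,i)*1000; print(n,np.round(p,1)); return p
P('redRear',163,252,.022);P('yelRear',148,134,.022);P('front @red',284,256,.036)
a=P('bar red end',404,226,.066);b=P('bar other end',397,300,.066);c=P('discC',400,254,.043)
P('ring',400,254,.037); P('orange',446,253,.037);P('tick0',399,210,.037)
P('dryerBack near',462,62,.036);P('dryerFront near',272,65,.036);P('dryerback far',452,408,.036);P('f far',290,412,.036)
d=a-b;print('bar dir deg',np.degrees(np.arctan2(d[1],d[0])),'centre',(a+b)/2)
im=cv2.imread('pics/w21.png');cv2.imwrite('pics/w21c.png',cv2.resize(im[190:320,330:470],None,fx=4.5,fy=4.5,interpolation=cv2.INTER_CUBIC))
```

```text
redRear [528.5   3.8  22. ]
yelRear [455.8   4.   22. ]
front @red [528.2  84.5  36. ]
bar red end [504.8 157.7  66. ]
bar other end [547.3 153.9  66. ]
discC [525.5 155.9  43. ]
ring [526.8 156.   37. ]
orange [526.3 184.2  37. ]
tick0 [499.9 155.3  37. ]
dryerBack near [418.  190.3  36. ]
dryerFront near [419.3  84.4  36. ]
dryerback far [633.1 191.3  36. ]
f far [635.9  81.9  36. ]
bar dir deg 174.86156596785503 centre [526.03069957 155.83225162  66.        ]
```

View pics/w21c.png

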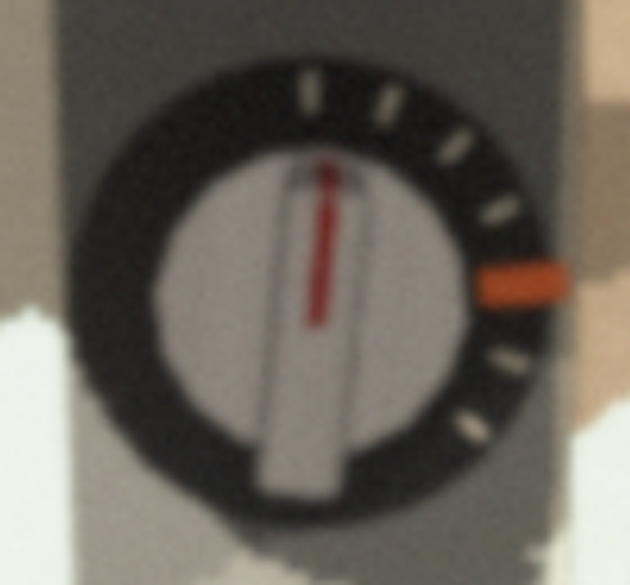

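The bar is at 174.9°, i.e. the joint is about 0.08 rad, and the orange mark lies near 92–94°. That needs about −81.5° of turn. I'll align with the bar and descend over it.

>>> {"api": "apply_moves", "payload": {
  "rows": [
    {"x":-1,"y":1,"z":-35,"spin":-5},
    {"x":0,"y":0,"z":-40,"spin":0},
    {"x":0,"y":0,"z":-15,"spin":0},
    {"x":0,"y":0,"z":0,"spin":0}
  ]
}}

```text
time_s: 34.55
position: [0.5275, 0.1536, 0.1155]
tcp_rot: [0.738, 0.675, -0.001, -0.001]
ft_force: [-0.2, -1.4, 0.1]
width: 0.0601
```

Run:
```python
from h import *
s=r.get_state();print(s['time_s'],s['position'],s['tcp_rot'])
i=r.camera_info('wrist')
snap('wrist','w22.png',1.4)
import json;json.dump({k:np.array(v).tolist() for k,v in i.items() if k in('intrinsics','cam_to_world')},open('w22.json','w'))
```

```text
34.55 [0.52745497 0.15358366 0.11545361] [ 7.38247477e-01  6.74528039e-01 -1.44968673e-03 -6.97097898e-04]
```

View pics/w22.png

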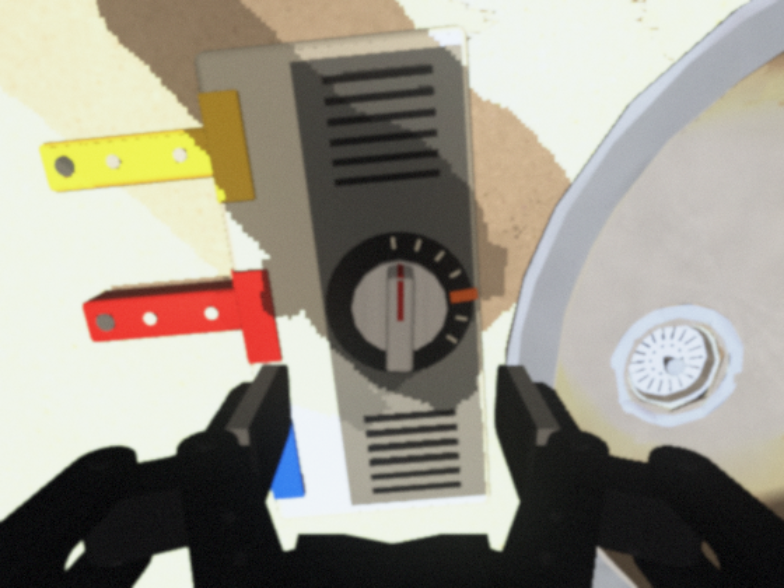

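The bar is vertical in view from (400,266) to (399,371), slightly right of the tool's centre line.

Run:
```python
from h import *
import json
i=json.load(open('w22.json'))
a,b=[ray('wrist',(u/1.4,v/1.4),.066,i)*1000 for u,v in((400,266),(399,371))]
print(a,b,(a+b)/2,np.linalg.norm(a-b))
print(ray('wrist',(401/1.4,303/1.4),.037,i)*1000, proj('wrist',[.5275,.1536,.066],i)*1.4)
```

```text
[503.34940194 157.39367431  66.        ] [546.69694929 153.27058763  66.        ] [525.02317562 155.33213097  66.        ] 43.543193555969324
[527.34112333 156.1533387   37.        ] [395.63528561 326.36857807]
```

>>> {"api": "apply_moves", "payload": {
  "rows": [
    {"x":-1,"y":1.5,"z":-30,"spin":0},
    {"x":0,"y":0,"z":-25,"spin":0},
    {"x":0,"y":0,"z":-11,"spin":0},
    {"x":0,"y":0,"z":0,"spin":0}
  ]
}}

```text
time_s: 35.0
position: [0.5275, 0.1553, 0.051]
tcp_rot: [0.738, 0.674, -0.0, -0.0]
ft_force: [0.2, 0.2, 0.2]
width: 0.06
```

>>> {"api": "apply_moves", "payload": {
  "hand": 4,
  "rows": [
    {"x":0,"y":0,"z":0,"spin":0},
    {"x":0,"y":0,"z":0,"spin":0},
    {"x":0,"y":0,"z":0,"spin":0},
    {"x":0,"y":0,"z":0,"spin":0}
  ]
}}

```text
time_s: 35.4
position: [0.528, 0.1563, 0.052]
tcp_rot: [0.738, 0.675, 0.001, 0.0]
ft_force: [-1.0, 3.2, 11.2]
width: 0.0096
```

The bar is gripped at 9.6 mm. Before turning I'll look once more that step 1 still holds: both scrapers and all jars.

Run:
```python
from h import *
snap('scene','s23.png',1.4)
```

```text
(no output)
```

View pics/s23.png

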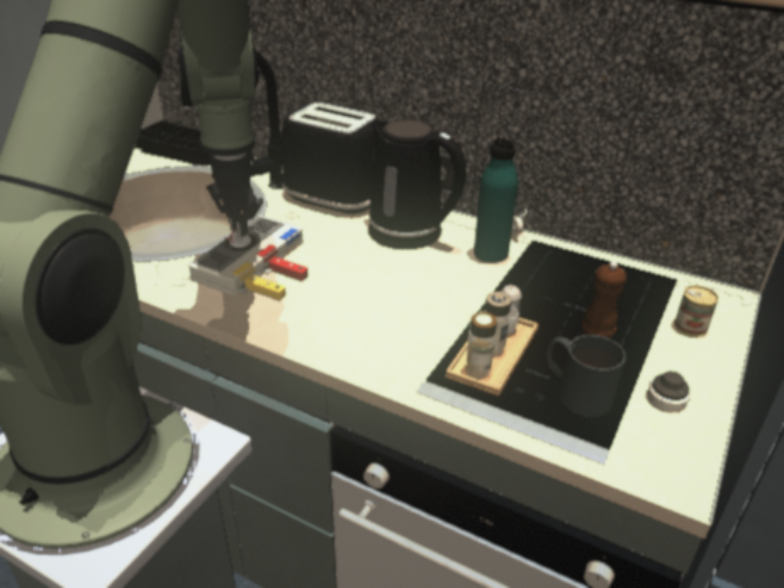

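Everything is in place: scrapers at (283,268) and (265,287), jars upright on the tray. Now I'll turn the dial.

>>> {"api": "apply_moves", "payload": {
  "rows": [
    {"x":0,"y":0,"z":0,"spin":-4},
    {"x":0,"y":0,"z":0,"spin":-7},
    {"x":0,"y":0,"z":0,"spin":-7},
    {"x":0,"y":0,"z":0,"spin":-7},
    {"x":0,"y":0,"z":0,"spin":-7}
  ]
}}

```text
time_s: 35.95
position: [0.5279, 0.156, 0.052]
tcp_rot: [0.897, 0.443, 0.001, -0.0]
ft_force: [-3.6, 1.9, 12.9]
width: 0.0094
```

>>> {"api": "apply_moves", "payload": {
  "rows": [
    {"x":0,"y":0,"z":0,"spin":-7},
    {"x":0,"y":0,"z":0,"spin":-7},
    {"x":0,"y":0,"z":0,"spin":-7},
    {"x":0,"y":0,"z":0,"spin":-7},
    {"x":0,"y":0,"z":0,"spin":-7}
  ]
}}

```text
time_s: 36.45
position: [0.5276, 0.1558, 0.052]
tcp_rot: [0.988, 0.153, 0.0, -0.0]
ft_force: [-5.3, 1.1, 14.8]
width: 0.0093
```

>>> {"api": "apply_moves", "payload": {
  "rows": [
    {"x":0,"y":0,"z":0,"spin":-7},
    {"x":0,"y":0,"z":0,"spin":-7},
    {"x":0,"y":0,"z":0,"spin":0},
    {"x":0,"y":0,"z":0,"spin":0},
    {"x":0,"y":0,"z":0,"spin":0}
  ]
}}

```text
time_s: 36.95
position: [0.5274, 0.1558, 0.0519]
tcp_rot: [0.999, 0.034, 0.0, -0.0]
ft_force: [-6.1, 1.8, 17.2]
width: 0.0092
```

Run:
```python
from h import *
s=r.get_state();print(s['time_s'],s['position'],s['tcp_rot'],s['torque'],s['ft_force'])
print(np.degrees(2*np.arctan2(s['tcp_rot'][1],s['tcp_rot'][0])))
snap('wrist','w24.png',1.4)
```

```text
36.95 [0.52742573 0.15576098 0.05193867] [ 9.99436475e-01  3.35636212e-02  2.13935546e-04 -4.12279605e-04] [ 0.13753473  1.41270197 -0.01568396] [-6.14104617  1.80455587 17.16917488]
3.846830575588532
```

View pics/w24.png

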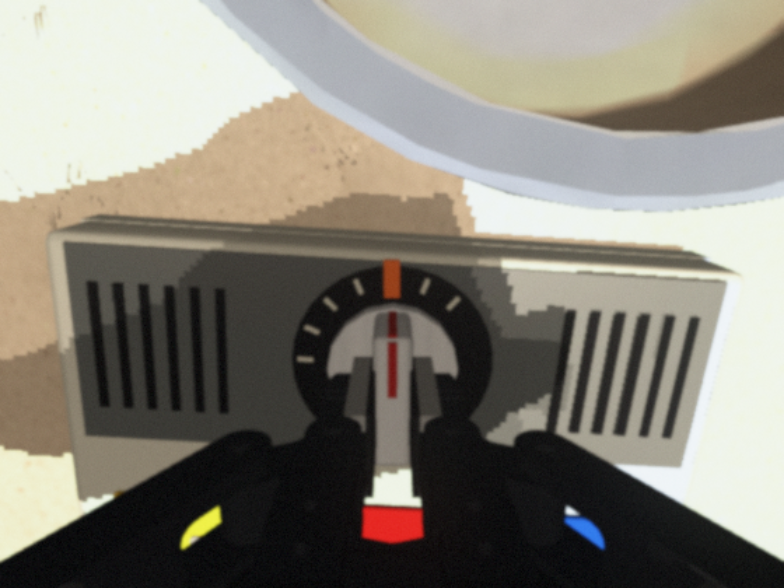

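The pointer lines up with the orange mark: the mark is at (391,279) and the red line is in column 392. I'll release and rise straight up.

>>> {"api": "apply_moves", "payload": {
  "hand": 60,
  "rows": [
    {"x":0,"y":0,"z":0,"spin":0},
    {"x":0,"y":0,"z":0,"spin":0},
    {"x":0,"y":0,"z":0,"spin":0},
    {"x":0,"y":0,"z":15,"spin":0},
    {"x":0,"y":0,"z":30,"spin":0}
  ]
}}

```text
time_s: 37.5
position: [0.5263, 0.1548, 0.0948]
tcp_rot: [0.999, 0.033, -0.002, 0.001]
ft_force: [-0.0, 0.5, -0.1]
width: 0.0595
```

>>> {"api": "apply_moves", "payload": {
  "rows": [
    {"x":0,"y":0,"z":45,"spin":0},
    {"x":0,"y":-20,"z":45,"spin":0},
    {"x":0,"y":-30,"z":30,"spin":0},
    {"x":0,"y":-30,"z":0,"spin":0},
    {"x":0,"y":0,"z":0,"spin":0}
  ]
}}

```text
time_s: 38.0
position: [0.5278, 0.0712, 0.2169]
tcp_rot: [1.0, 0.031, 0.001, 0.001]
ft_force: [0.3, 1.0, -1.0]
width: 0.06
```

Run:
```python
from h import *
s=r.get_state();print(s['time_s'],s['position'],s['width'],s['ft_force'])
i=r.camera_info('wrist')
snap('wrist','w25.png',1.4);snap('scene','s25.png',1.4)
import json;json.dump({k:np.array(v).tolist() for k,v in i.items() if k in('intrinsics','cam_to_world')},open('w25.json','w'))
```

```text
38.0 [0.52776821 0.07115668 0.2168988 ] 0.05995693448787478 [ 0.29805328  0.97497253 -0.99152349]
```

View pics/w25.png

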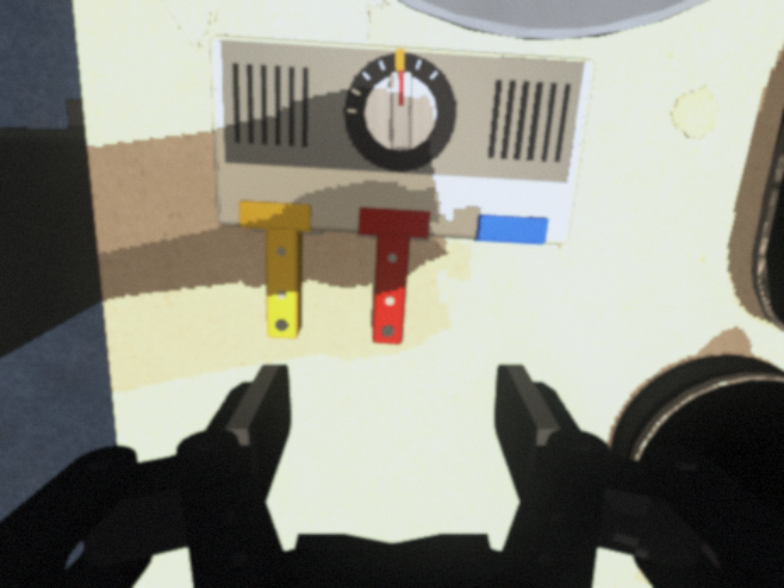

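View pics/s25.png

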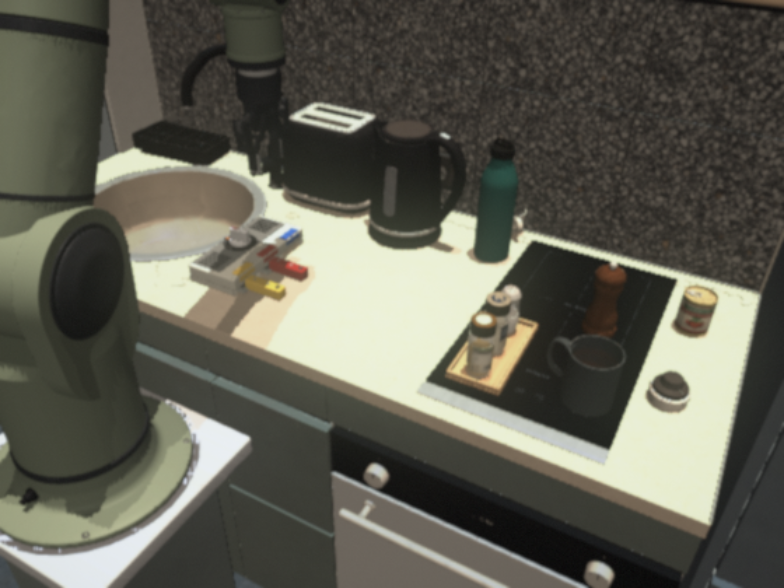

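Run:
```python
from h import *
import json
i=json.load(open('w25.json'))
P=lambda u,v,z:ray('wrist',(u/1.4,v/1.4),z,i)*1000
for n,F,R in(('red',(393.5,238),(387.5,342)),('yel',(284,232),(282.5,337))):
    f,b=P(*F,.022),P(*R,.022);d=f-b;print(n,f.round(1),b.round(1),np.degrees(np.arctan2(d[1],d[0])))
for n,q in(('redtag',(394,237)),('yeltag',(274,229))):print(n,P(*q,.036).round(1))
a,b=P(401,72,.066),P(402,148,.066);d=a-b;print('bar',np.degrees(np.arctan2(d[1],d[0])))
o,c=P(400,60,.037),P(400.5,112,.037);d=o-c;print('orange',np.degrees(np.arctan2(d[1],d[0])))
```

```text
red [529.2  77.8  22. ] [529.7   4.1  22. ] 90.35220870469385
yel [457.3  77.3  22. ] [456.5   3.4  22. ] 89.371001211354
redtag [529.2  81.1  36. ]
yeltag [453.8  81.5  36. ]
bar 94.66073645713564
orange 94.41414712491924
```

Run:
```python
from rig import r
print(r.close_job(), r.get_state()['time_s'])
```

```text
the job is handed in; nothing more can be done
the job is handed in; nothing more can be done
```

The job is finished and handed in, about 38 s into the 208 s allowed. The hand-in gives no verdict, so the points below are from my own last checks.

- **Jars and shaker:** the red jar, the blue jar and the salt shaker stand upright in a row on the tray in the last scene picture. I set them down at about −58, +3 and +63 mm along the tray, each within about 1 mm of its centre line.
- **Scrapers:** red and yellow are in the slots of their colour, and I pushed each until the handle met the dryer front (about 5–7 N). Their handles point straight in to within about 1°, and the red one is within 1 mm of its slot's centre. The yellow one was about 1 mm off when it went in and about 3 mm off in the last picture. The handle fronts work out at 83–84 mm against a dryer face measured at 81–84 mm, so they meet it within the 2–3 mm camera error.
- **Blue scraper:** none is in any picture. The detector's few low-confidence hits for it fell on the red jar, so I took it as absent.
- **Dial:** I turned it last, after checking everything else was in place. The pointer measures 94.7° and the orange mark 94.4°.

The wrist camera gave knob and dryer positions 2–4 mm apart depending on which way it faced, so I used averages and close-up views. I saw no knocked scraper and no slip of the grip. The mug was not touched, and the gripper was clear of everything at the end.

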